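# Close the coffee carafe

### The arm

A 6-joint arm with a two-finger parallel gripper is mounted at the origin on the work surface. World frame = base frame: x ahead of the robot, y to its left, z up, the work surface at z = 0. Lengths are in m, angles in rad, forces in N, time in s.
With the tool pointing down it reaches from about 0.375 to 0.9 m from the base axis. Payload 3.1 kg.
Tool frame: the origin (TCP) lies at the very end of the fingers, on their centre line; the grasp point (between the pads) lies 19 mm behind it; x points along the fingers, y is the direction in which the jaws open and shut, and the axes are right-handed (so a half turn about x gives the same grasp; the last joint's range is limited). The gripper opens to 87 mm and grips with 3 to 60 N. Pads are 19 mm wide; open, the fingers measure 117 mm over their backs; the gripper's body (75 mm by 190 mm) begins 51 mm behind the grasp point.
Start: joints at [1.048, 0.527, 1.433, -0, 1.181, -0.178], TCP at [0.211, 0.588, 0.223] pointing down, gripper open.
Joint ranges: [-3.08, 3.08], [-0.75, 2.2], [0.22, 2.44], [-1.43, 4.57], [0, 2.65], [-2.85, 2.85]. Speed limits (rad/s): [2.79, 2.79, 3.14, 3.14, 3.14, 3.14].

### API

Orientations are given as a 3x3 rotation matrix whose columns are the frame's x, y, z axes.
In Python, from rig import bot gives the robot as it stands.
- The arm moves only by the shell command python3 -m inch 'ROWS' [OPENING] [FORCE]. ROWS is JSON, a list that holds one entry, the list of rows, each a list of 6 numbers: the shift along the tool's x, y, z in m, then the turn, a rotation vector about the tool's x, y, z in rad. In form: [[[dx, dy, dz, wx, wy, wz], ...]]. A call has 1 to 20 rows; each row is the pose to reach, as a shift and turn from the pose commanded when the call began, along the tool's axes at that moment; what a row does not reach only later rows make up. A row lasts 1/12 s, in which the tool goes at most 41.7 mm and 7.16 degrees, less where a joint would pass 70% of its speed; a pose out of reach is approached as far as the arm can. A call with a gripper value outside its range is refused whole. OPENING is the closure, from 0 (fully open) to 1 (shut), set as the call begins (- or left out, the last holds). The fingers move at their own pace and stop on an object; FORCE is the grip in N (left out, the last holds). Time passes only in rows, so rows that repeat a pose let the fingers close. It gives the time, the measured TCP pose, the force and the opening at its end, in the units of the state.
- bot.sense(): the state, without advancing time (a new reading comes with each control period).
- bot.camera(name): name is "scene" or "side" or "wrist"; returns a dict with "image" (420x560x3 uint8, blue, green, red), "z_map" (420x560 float32, m along the optical axis (not along the pixel's ray), 0 where there is no reading), "intrinsics" (3x3 intrinsics, pixels), "dist" ([k1, k2, p1, p2, k3] as OpenCV has them; the pictures are not rectified), "R" (3x3) and "t" (3): a world point X has camera coordinates R X + t; the wrist camera has in their place "mount" (4x4, takes a point from camera to tool coordinates, whose origin is the TCP and whose axes are the tool frame's). Camera axes: x right, y down, z forward; pixel columns grow to the right and rows downward; lengths in m; the calibration is good to about 2 mm. A picture is of the moment at which its call begins: read the wrist's pose just before it.
- bot.job_done(): hands the job in, once; it reports no verdict.
The state is a dict: "time_s": time; "joint_positions": joint angles; "qd": joint speeds; "joint_torque": joint torques, N m; "position": TCP position; "tool_rot": TCP orientation; "contact_force": force on the tool from outside, world axes, zero at the start; "moment": the same for the moment, N m; "gripper_width": finger opening in m.
Only numpy, scipy, OpenCV 4.12 (cv2) and the standard library are available. Lean on these libraries where they do the work, as an engineer would, in place of code of your own. Each camera call takes 0.05 s, during which the arm holds its last target.

### The job

The coffee has run through: lift the dripper off the carafe and stand it upright in the saucer. Then set the lid level on the carafe's neck with its tab over the carafe's handle, turn it back anticlockwise until it drops into the thread, and screw it clockwise, without forcing or cross-threading it, until it is fully home with the tab over the handle again. Keep the carafe standing where it is, and leave the mug, the canister and the sugar jar alone.

Things in the scene. Friction and masses are not known exactly. Their poses are not given: they have to be found in the camera images.
- carafe: Steel vacuum carafe, about 2.2 kg, loose on the desk. Body 124 mm across up to z = 122 mm, a shoulder, a black collar 80 mm across (top z = 158 mm), then a neck 50 mm across, rim at z = 192 mm; above z = 184 mm the neck tapers to 43 mm, which centres the lid. Black loop handle to +x, out to x = 113 mm, top at z = 155 mm. Origin: centre of the underside, z up.
- carafe_neck (a point): Centre of the carafe's rim, 192 mm above its underside. Lid angles are those of the lid's tab, in degrees, counted anticlockwise from above, from the carafe's +x (handle).
- thread_top (a point): On the carafe's axis, 176.5 mm up: level of the flat tops of three thread ridges round the neck, 59 mm across, with three narrow gaps unevenly spaced, so the lid drops in at one angle only. With its tab between about -20 and +45 degrees the lid rests level on the ridges, the lid's origin 173.5 mm above the carafe's; at 60 degrees, give or take 8, it drops 8 mm onto the seal.
- seal_top (a point): On the carafe's axis, 165 mm up: top of a sprung rubber ring (61 to 75 mm across) on the collar. The dropped lid's origin is at this level. Turned clockwise it is drawn down, mostly between 45 and 15 degrees, to 163.3 mm, meets a hard stop at about 0 degrees, and stays as left. The seal then pushes with about 8 N; turning takes about 0.2 N m.
- carafe_handle (a point): Outermost upper part of the carafe's handle, 104 mm from the carafe's axis along its +x, 130 mm up.
- lid: Black screw lid, 70 mm across, 33 mm high, open below with lugs inside, about 0.12 kg, standing right way up on the desk. On top a grey grip bar, 62 mm long along x, 20 mm thick across y, from z = 33 to 60 mm. A grey tab, 22 mm wide, 7 mm thick, mid height 16 mm, sticks out to +x, 57 mm from the axis. Origin: centre of its lower edge, z up.
- lid_grip (a point): Middle of the lid's grip bar, on the lid's axis, 50 mm above its lower edge.
- lid_tab (a point): On the end of the lid's tab, 55 mm from the lid's axis along its +x, 20 mm above its lower edge.
- dripper: Pour-over dripper, about 0.22 kg: flat black foot disc 80 mm across, 5 mm thick, and a steel cone, 112 mm across at its rim at z = 78 mm. Stands loose on the carafe's rim by its flat foot. A flat upright black ear, 10 mm thick across y, sticks out to +x as far as 98 mm from the axis, from z = 32 to 72 mm. Origin: centre of the foot's underside, z up.
- dripper_ear (a point): Point in the ear where it is best gripped across its thickness, 78 mm from the dripper's axis along its +x, 55 mm above the underside of the foot.
- saucer: White ceramic saucer, 128 mm across the rim, 12 mm high, loose on the desk. Flat floor about 100 mm across, 5 mm above the desk. Origin: centre of its underside.
- mug: White mug, 82 mm across, 95 mm high, with a handle to its +y reaching 78 mm from the axis. Origin: centre of its underside. To be left alone.
- canister: Round aluminium coffee canister with a wooden cap, 91 mm across, 130 mm high. Origin: centre of its underside. To be left alone.
- jar: White sugar jar with a wooden lid and knob, 64 mm across, 92 mm high over the knob. Origin: centre of its underside. To be left alone.
There are look-alikes about, which are no part of the job. Leave any pink or turquoise look-alike of the lid alone.

How it is judged:
By the outcome, as a careful person would: the job done as asked, in the order asked, and still so for the second after the job is handed in, with the robot touching nothing.
It also fails if it takes over 70 s, if anything falls off the work surface, if the arm or the gripper's body presses on something with over 40 N, if the wrist force passes 120 N, or if a joint passes its speed limit or range.

## Working session

There is one attempt and no reset: what is moved stays moved. The work goes in short steps, Python scripts to look and compute and a shell command to move; the robot and the scene stay as the last step left them, time stands still between calls to the robot, and variables do not carry over. Pictures are saved under pics/ and viewed, and the job is handed in when it is done.

```bash
ls; mkdir -p pics; python3 - <<'E'
from rig import bot
import cv2,numpy as np,pickle
s=bot.sense();print(s)
for n in("scene","side","wrist"):
    c=bot.camera(n);cv2.imwrite(f"pics/{n}0.png",c["image"]);pickle.dump(c,open(f"{n}0.pkl","wb"))
    print(n,c["intrinsics"],c["dist"],c.get("R"),c.get("t"),c.get("mount"))
E
```

```text
pics
{'time_s': 0.0, 'joint_positions': array([ 1.04851295e+00,  5.28453849e-01,  1.43390240e+00, -2.31877816e-05,
        1.18138373e+00, -1.78541120e-01]), 'qd': array([ 0.00017119, -0.00112023,  0.00196303,  0.00086526, -0.00018964,
        0.00086699]), 'joint_torque': array([-1.41882123e-03, -4.40051830e+01, -1.76586503e+01,  6.31136843e-02,
        5.82150940e-02, -1.58931866e-04]), 'position': array([0.21026535, 0.58779312, 0.22157917]), 'tool_rot': array([[-1.05262467e-03,  3.37003358e-01,  9.41502856e-01],
       [-1.87175206e-03,  9.41501065e-01, -3.37004809e-01],
       [-9.99997694e-01, -2.11699949e-03, -3.60260515e-04]]), 'contact_force': array([ 0.45293569, -0.20965642,  0.64295382]), 'moment': array([ 0.00321593, -0.0233276 ,  0.00505105]), 'gripper_width': 0.08689183530344177}
scene [[430.54193015   0.         284.16013182]
 [  0.         430.54193015 206.9591914 ]
 [  0.           0.           1.        ]] [-0.09477472  0.          0.          0.          0.        ] [[ 0.85098998  0.52506902  0.01088951]
 [ 0.3534889  -0.5573255  -0.75128816]
 [-0.38840913  0.643188
[... 188 characters left out ...]
 ]] [-0.02451174  0.          0.          0.          0.        ] [[ 0.95221831 -0.30512387 -0.01340584]
 [-0.19758716 -0.58196355 -0.78884583]
 [ 0.23289398  0.75380226 -0.61444491]] [-0.46545714  0.25241673  1.56043098] None
wrist [[356.02446894   0.         279.26422967]
 [  0.         356.02446894 209.61193   ]
 [  0.           0.           1.        ]] [-0.04516736  0.          0.          0.          0.        ] None None [[-9.22437753e-04 -2.96829200e-01  9.54930141e-01 -1.62459948e-01]
 [ 9.99999574e-01 -2.39241239e-04  8.91608231e-04  6.83327146e-04]
 [-3.61966879e-05  9.54930557e-01  2.96829295e-01 -8.26065939e-02]
 [ 0.00000000e+00  0.00000000e+00  0.00000000e+00  1.00000000e+00]]
```

View pics/scene0.png

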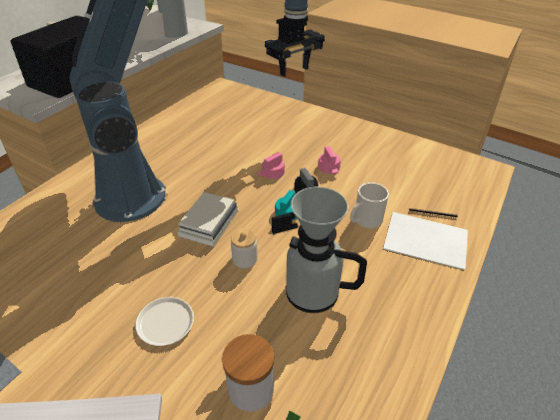

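View pics/side0.png

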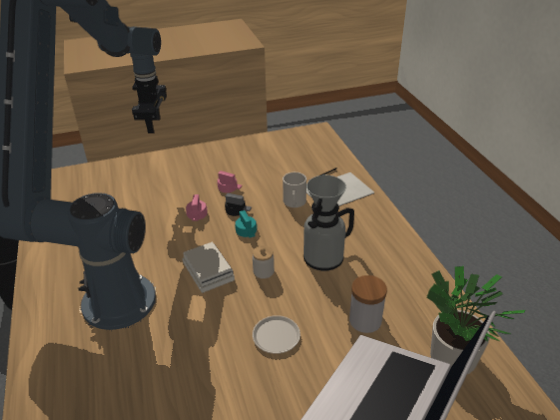

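View pics/wrist0.png

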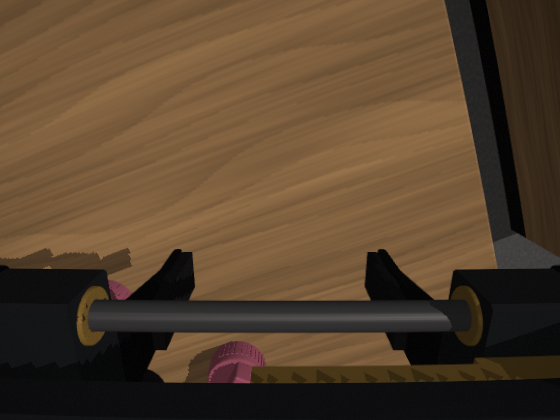

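```bash
python3 - <<'E'
import cv2,numpy as np
a=cv2.imread("pics/scene0.png");b=cv2.imread("pics/side0.png")
c1=cv2.resize(a[140:320,240:400],None,fx=3.3,fy=3.3,interpolation=cv2.INTER_CUBIC)
cv2.imwrite("pics/c1.png",c1)
c2=cv2.resize(b[160:290,180:370],None,fx=4.2,fy=4.2,interpolation=cv2.INTER_CUBIC)
cv2.imwrite("pics/c2.png",c2)
E
```

```text
(no output)
```

View pics/c1.png

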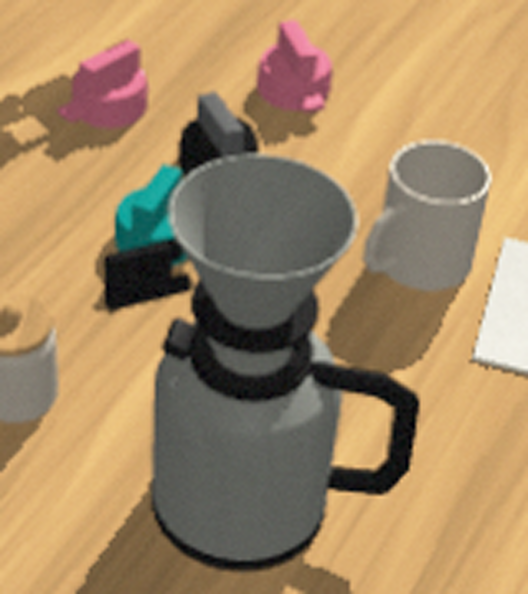

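View pics/c2.png

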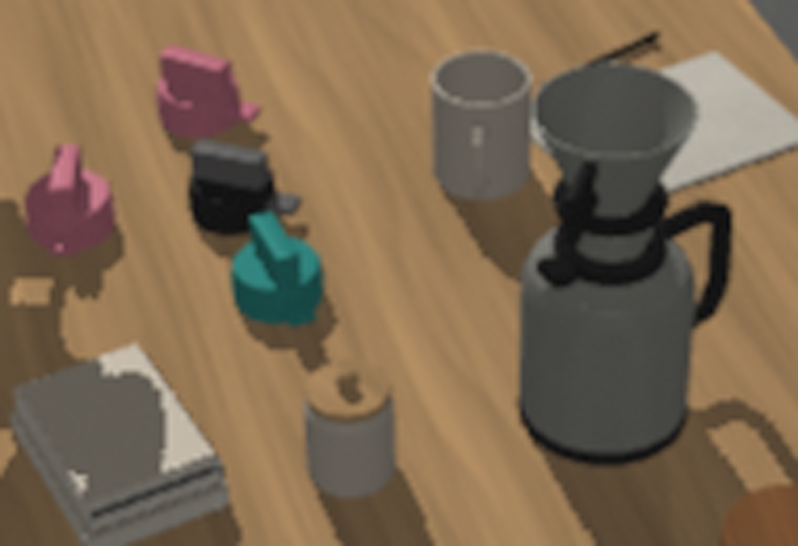

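The choices for the lid are pink (scene 273,165), pink (330,160), turquoise (288,207) and black with a grey bar and tab (306,183; side 235,205). The black one matches the description. The black plate at scene (283,222) is the dripper's ear. Next I'll measure them.

```bash
cat > h.py <<'E'
import cv2,numpy as np,pickle
def cloud(c,Rw=None,tw=None):
    z=c["z_map"];h,w=z.shape
    u,v=np.meshgrid(np.arange(w),np.arange(h))
    p=cv2.undistortPoints(np.stack([u,v],-1).reshape(-1,1,2).astype(np.float64),c["intrinsics"],c["dist"]).reshape(h,w,2)
    X=np.dstack([p*z[...,None],z])
    if "R" in c and c["R"] is not None: P=(X-c["t"])@c["R"]
    else: P=(X@c["mount"][:3,:3].T+c["mount"][:3,3])@Rw.T+tw
    P[z<=0]=np.nan
    return P
E
python3 - <<'E'
from h import *
W=[]
for n in("scene","side"):
    c=pickle.load(open(n+"0.pkl","rb"));P=cloud(c);I=c["image"]
    W.append((P.reshape(-1,3),I.reshape(-1,3)))
    t=P[...,2]; print(n,np.nanmedian(t[np.abs(t)<.02]))
P=np.vstack([w[0] for w in W]);I=np.vstack([w[1] for w in W])
# topdown 1.5mm/px x .25-.95, y -.45..+.55
sc=1.5e-3;x0,y0=.2,-.35
ok=np.isfinite(P[:,2])&(P[:,2]<.35)&(P[:,2]>-.02);P=P[ok];I=I[ok]
o=np.argsort(P[:,2]);P=P[o];I=I[o]
H=580;Wd=560
img=np.zeros((H,Wd,3),np.uint8)
r=(H-1-(P[:,0]-x0)/sc).astype(int);cc=((.5-P[:,1])/sc).astype(int)
k=(r>=1)&(r<H-1)&(cc>=1)&(cc<Wd-1)
for dr in(0,1):
  for dc in (0,1): img[r[k]-dr,cc[k]-dc]=I[k]
for g in np.arange(.2,1.05,.1):
    rr=int(H-1-(g-x0)/sc)
    if 0<rr<H: cv2.line(img,(0,rr),(6,rr),(0,0,255),1);cv2.putText(img,f"{g:.1f}",(8,rr),0,.4,(0,0,255))
for g in np.arange(-.3,.5,.1):
    q=int((.5-g)/sc); cv2.line(img,(q,0),(q,6),(255,0,0),1);cv2.putText(img,f"{g:.1f}",(q,18),0,.4,(255,0,0))
cv2.imwrite("pics/top.png",img)
E
```

```text
scene 0.0003544289514247099
side 0.0011948751546747216
```

View pics/top.png

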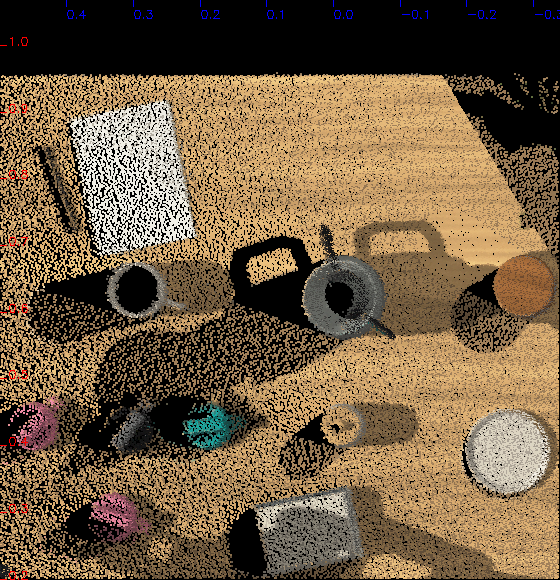

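```bash
cat > fit.py <<'E'
from h import *
from scipy.optimize import least_squares
def circ(p,r=None):
    if r is None:
        s=least_squares(lambda q:np.hypot(p[:,0]-q[0],p[:,1]-q[1])-q[2],[*p.mean(0),.05],loss="soft_l1",f_scale=.002)
    else: s=least_squares(lambda q:np.hypot(p[:,0]-q[0],p[:,1]-q[1])-r,p.mean(0),loss="soft_l1",f_scale=.002)
    return s.x.round(4),len(p),round(float(np.sqrt(np.mean(s.fun**2))),4)
E
python3 - <<'E'
from fit import *
for n in("scene","side"):
    c=pickle.load(open(n+"0.pkl","rb"));P=cloud(c).reshape(-1,3);I=c["image"].reshape(-1,3).astype(int)
    def box(x,y,z,r,extra=True):
        return np.isfinite(P[:,2])&(abs(P[:,0]-x)<r)&(abs(P[:,1]-y)<r)&(P[:,2]>z[0])&(P[:,2]<z[1])&extra
    print(n)
    m=box(.62,.01,(.01,.115),.085); m&=np.hypot(P[:,0]-.62,P[:,1]-.01)<.08
    print("body r=.062",circ(P[m,:2],.062),circ(P[m,:2]))
    m=box(.62,.01,(.266,.274),.07);print("rim",circ(P[m,:2],.056),circ(P[m,:2]),P[box(.62,.01,(.2,.4),.06),2].max())
    e=P[box(.62,.01,(.226,.262),.13)&(np.hypot(P[:,0]-.62,P[:,1]-.01)>.065)]
    print("ear",len(e),e.mean(0),e[:,:2].min(0),e[:,:2].max(0))
    h=P[box(.62,.01,(.05,.158),.14)&(np.hypot(P[:,0]-.62,P[:,1]-.01)>.085)]
    print("handle",len(h),h.mean(0),h.min(0),h.max(0))
    m=box(.38,-.24,(.003,.015),.08); print("saucer pts",circ(P[m,:2]));m=box(.38,-.24,(.0095,.016),.08); print("saucer rim",circ(P[m,:2],.063),circ(P[m,:2]),np.percentile(P[m,2],[5,50,95]))
    m=box(.42,.31,(.004,.07),.07)
    g=P[m]; print("lid z",g[:,2].max(),len(g)); 
    for lo,hi in((.05,.065),(.028,.036),(.005,.03)):
        k=g[(g[:,2]>lo)&(g[:,2]<hi)]; print(lo,len(k),k.mean(0) if len(k) else "",circ(k[:,:2],.035) if len(k)>3 else "")
    m=box(.6,.31,(.01,.1),.09);print("mug",circ(P[m,:2]))
    m=box(.63,-.28,(.01,.12),.07);print("can",circ(P[m,:2]))
    m=box(.42,.0,(.01,.065),.06);print("jar",circ(P[m,:2]))
E
```

```text
scene
body r=.062 (array([ 0.6215, -0.0102]), 719, 0.0032) (array([ 0.6213, -0.0097,  0.0624]), 719, 0.0031)
rim (array([ 0.6217, -0.0129]), 321, 0.0028) (array([ 0.6215, -0.011 ,  0.0534]), 321, 0.0016) 0.2730629196475903
ear 393 [ 0.58962522 -0.06885944  0.24636359] [ 0.5607788  -0.09043529] [ 0.6637164  -0.03883667]
handle 301 [0.71756528 0.00933075 0.10650577] [ 0.61269265 -0.07474018  0.0509067 ] [0.73022659 0.02020812 0.15717379]
saucer pts (array([ 0.3876, -0.2596,  0.0456]), 2028, 0.0155)
saucer rim (array([ 0.3914, -0.2639]), 308, 0.0032) (array([ 0.3913, -0.263 ,  0.0606]), 308, 0.0021) [0.00975096 0.01146757 0.01427603]
lid z 0.06512576236995114 392
0.05 127 [0.42478961 0.30646    0.05949859] (array([0.4403, 0.3306]), 127, 0.0067)
0.028 128 [0.42002171 0.30141723 0.03360434] (array([0.4216, 0.3195]), 128, 0.0082)
0.005 52 [0.41041877 0.29205997 0.01819877] (array([0.4194, 0.3134]), 52, 0.0136)
mug (array([0.6315, 0.2935, 0.0387]), 1229, 0.0068)
can (array([ 0.6382, -0.2867,  0.0437]), 1181, 0.0007)
jar (array([ 0.4286, -0.012 ,  0.0313]), 412, 0.0011)
side
body r=.062 (arr
[... 354 characters left out ...]
57776 -0.08148605  0.05031079] [0.73094228 0.02565564 0.15652178]
saucer pts (array([ 0.389 , -0.2544,  0.0495]), 1568, 0.0221)
saucer rim (array([ 0.3909, -0.2662]), 326, 0.016) (array([ 0.3917, -0.2631,  0.0575]), 326, 0.0135) [0.00965476 0.01145642 0.01489487]
lid z 0.0673167628208523 508
0.05 100 [0.42200621 0.30630222 0.05818536] (array([0.4395, 0.3297]), 100, 0.0077)
0.028 91 [0.41913374 0.29082754 0.032536  ] (array([0.4267, 0.314 ]), 91, 0.0088)
0.005 204 [0.42093614 0.28929247 0.01603838] (array([0.4249, 0.308 ]), 204, 0.0192)
mug (array([0.633 , 0.2927, 0.0392]), 734, 0.0092)
can (array([ 0.6364, -0.2875,  0.0438]), 932, 0.0018)
jar (array([ 0.4293, -0.0141,  0.0311]), 297, 0.0022)
```

```bash
python3 - <<'E'
from fit import *
C=np.array([.6217,-.011])
for n in("scene","side"):
    c=pickle.load(open(n+"0.pkl","rb"));P=cloud(c).reshape(-1,3);I=c["image"].reshape(-1,3).astype(int)
    P=P[:]; d=P[:,:2]-C; r=np.hypot(*d.T); a=np.degrees(np.arctan2(d[:,1],d[:,0]))
    dark=I.max(1)<75
    for nm,z,rr in(("ear",(.222,.266),(.066,.11)),("handle",(.05,.158),(.085,.125))):
        m=(P[:,2]>z[0])&(P[:,2]<z[1])&(r>rr[0])&(r<rr[1])
        h=np.histogram(a[m],bins=np.arange(-180,181,10))[0]
        mode=-175+10*h.argmax()
        k=m&(abs(a-mode)<25)
        p=P[k]; q=p[:,:2]-p[:,:2].mean(0); u,s,vt=np.linalg.svd(q,full_matrices=False); v=vt[0]
        print(n,nm,k.sum(),"mode",mode,"med ang",np.median(a[k]),"rmax",r[k].max(),"pca ang",np.degrees(np.arctan2(v[1],v[0])),s/np.sqrt(len(p)),"mean",p.mean(0))
        lim=np.radians(np.median(a[k])); per=-np.sin(lim)*d[k,0]+np.cos(lim)*d[k,1]; print("   perp pct mm",np.percentile(per*1e3,[2,25,50,75,98]).round(1))
    # lid
    m=(abs(P[:,0]-.424)<.07)&(abs(P[:,1]-.306)<.07)
    b=P[m&(P[:,2]>.056)&(P[:,2]<.067)]
    rect=cv2.minAreaRect((b[:,:2]*1000).astype(np.float32));print("bar",len(b),rect)
    print(" bar mean",b.mean(0))
    g=m&(P[:,2]>.008)&(P[:,2]<.026)&(np.hypot(P[:,0]-.424,P[:,1]-.306)>.042)
    print(" tab?",P[g].mean(0),g.sum(), np.degrees(np.arctan2(P[g,1].mean()-.306,P[g,0].mean()-.424)),I[g][:5].tolist())
    t=P[m&(P[:,2]>.030)&(P[:,2]<.037)]
E
```

```text
scene ear 281 mode -125 med ang -125.59771134747697 rmax 0.09809327582964186 pca ang -128.69261484419187 [0.00954419 0.00218439] mean [ 0.57311838 -0.07782277  0.24878479]
   perp pct mm [-7.3 -1.2  0.   0.8  2.4]
scene handle 300 mode 15 med ang 12.22062146136058 rmax 0.11181325738732167 pca ang 11.463930888613898 [0.00685966 0.00295268] mean [0.71879493 0.01079867 0.10705392]
   perp pct mm [-3.5 -1.3  0.   1.9  7.9]
bar 101 ((421.5080871582031, 310.5540771484375), (19.635236740112305, 66.22209930419922), 55.71152877807617)
 bar mean [0.42324065 0.30852688 0.06133774]
 tab? [nan nan nan] 0 nan []
side ear 81 mode -125 med ang -125.33934583652282 rmax 0.10289204326147604 pca ang -133.16353780872072 [0.01103561 0.00237586] mean [ 0.57008067 -0.08244114  0.24946332]
   perp pct mm [-6.1 -2.9  0.   1.4  3.1]
side handle 149 mode 15 med ang 11.891996120175618 rmax 0.11222230689059771 pca ang 14.36846714314036 [0.00600474 0.00435637] mean [0.71779794 0.01004616 0.10183808]
   perp pct mm [-6.2 -2.4  0.   3.9  9.5]
bar 75 ((422.7007141113281, 307.5307922363281), (28.397197723388672, 58.454017639160156), 51.106876373291016)
 bar mean [0.42255887 0.30655981 0.06108728]
 tab? [0.45508421 0.29810584 0.0147869 ] 33 -14.249609776695 [[84, 119, 149], [82, 115, 142], [88, 126, 159], [92, 132, 165], [78, 111, 139]]<stdin>:21: RuntimeWarning: Mean of empty slice.
  ret = um.true_divide(
  ret = ret.dtype.type(ret / rcount)
```

```bash
cat > go.py <<'E'
# work out shift/turn in tool axes from the present pose to target TCP (x,y,z) with jaw y-axis at yaw deg (tool down)
import sys,numpy as np
from rig import bot
from scipy.spatial.transform import Rotation as Rn
def need(x,y,z,yaw,s=None):
    s=s or bot.sense();R=np.array(s["tool_rot"]);p=np.array(s["position"])
    a=np.radians(yaw);X=np.array([0,0,-1.]);Y=np.array([np.cos(a),np.sin(a),0]);T=np.stack([X,Y,np.cross(X,Y)],1)
    d=R.T@(np.array([x,y,z])-p);w=Rn.from_matrix(R.T@T).as_rotvec()
    return np.round(d,4),np.round(w,4)
if __name__=="__main__":
    s=bot.sense();R=s["tool_rot"]
    print("t",round(s["time_s"],2),"p",np.round(s["position"],4),"yaw",round(np.degrees(np.arctan2(R[1,1],R[0,1])),2),"tilt",np.round(R[:2,0],4),"F",np.round(s["contact_force"],1),"M",np.round(s["moment"],2),"w",round(s["gripper_width"],4),"j6",round(s["joint_positions"][5],3))
    if len(sys.argv)>1: print(*need(*map(float,sys.argv[1:5]),s))
E
python3 go.py .5725 -.0725 .40 -39.0
python3 - <<'E'
from fit import *
for n in("scene","side"):
    P=cloud(pickle.load(open(n+"0.pkl","rb"))).reshape(-1,3)
    m=(P[:,0]>.2)&(P[:,0]<.5)&(P[:,1]<-.33)&(P[:,1]>-.6)&(P[:,2]>.01)
    g=P[m]; print(n,len(g),[ (y,np.round(g[(g[:,1]>y)&(g[:,1]<y+.04)][:,2].max(),3)) for y in (-.6,-.56,-.52,-.48,-.44,-.4,-.36) if ((g[:,1]>y)&(g[:,1]<y+.04)).any()])
E
```

```text
t 0.15 p [0.2103 0.5879 0.2218] yaw 70.3 tilt [-0.0008 -0.0015] F [-0.5 -0.7 -0.5] M [-0.01 -0.01  0.01] w 0.0869 j6 -0.178
[-0.1775 -0.5     0.5635] [1.9077e+00 1.4000e-03 1.4000e-03]
scene 2013 [(-0.6, np.float64(0.135)), (-0.56, np.float64(0.136)), (-0.52, np.float64(0.136)), (-0.48, np.float64(0.129))]
side 2094 [(-0.6, np.float64(0.151)), (-0.56, np.float64(0.144)), (-0.52, np.float64(0.137)), (-0.48, np.float64(0.132))]
```

```bash
python3 -m inch '[[[-0.04,0,0,0,0,0],[-0.08,0,0,0,0,0],[-0.12,0,0,0.1,0,0],[-0.16,-0.02,0.02,0.2,0,0],[-0.178,-0.05,0.05,0.3,0,0],[-0.178,-0.5,0.5635,1.908,0,0],[-0.178,-0.5,0.5635,1.908,0,0],[-0.178,-0.5,0.5635,1.908,0,0],[-0.178,-0.5,0.5635,1.908,0,0],[-0.178,-0.5,0.5635,1.908,0,0],[-0.178,-0.5,0.5635,1.908,0,0],[-0.178,-0.5,0.5635,1.908,0,0],[-0.178,-0.5,0.5635,1.908,0,0],[-0.178,-0.5,0.5635,1.908,0,0],[-0.178,-0.5,0.5635,1.908,0,0],[-0.178,-0.5,0.5635,1.908,0,0],[-0.178,-0.5,0.5635,1.908,0,0],[-0.178,-0.5,0.5635,1.908,0,0],[-0.178,-0.5,0.5635,1.908,0,0],[-0.178,-0.5,0.5635,1.908,0,0]]]' 0
python3 go.py .5725 -.0725 .40 -39.0
```

```text
time_s: 1.82
position: [0.5403, -0.0153, 0.3999]
tool_rot: [[-0.0, 0.777, -0.63], [0.0, -0.63, -0.777], [-1.0, -0.001, 0.0]]
contact_force: [1.4, 0.8, 0.2]
gripper_width: 0.0869
t 1.82 p [ 0.5403 -0.0153  0.3999] yaw -39.05 tilt [-0.0004  0.0003] F [1.4 0.8 0.2] M [-0.06  0.14  0.04] w 0.0869 j6 0.446
[-0.0002  0.061   0.0241] [-0.0009  0.      0.0005]
```

```bash
python3 -m inch '[[[0,0.035,0.014,0,0,0],[0,0.061,0.024,0,0,0],[0,0.061,0.024,0,0,0],[0,0.061,0.024,0,0,0]]]'
python3 go.py .5725 -.0725 .40 -39.0
python3 - <<'E'
from fit import *
from rig import bot
s=bot.sense()
c=bot.camera("wrist");c["pose"]=(s["tool_rot"],s["position"]);pickle.dump(c,open("w1.pkl","wb"));cv2.imwrite("pics/w1.png",c["image"])
E
```

```text
time_s: 2.15
position: [0.5724, -0.0718, 0.3989]
tool_rot: [[-0.002, 0.775, -0.632], [0.001, -0.632, -0.775], [-1.0, -0.002, 0.0]]
contact_force: [0.5, 0.2, -0.6]
gripper_width: 0.0871
t 2.15 p [ 0.5724 -0.0718  0.3989] yaw -39.17 tilt [-0.002  0.001] F [ 0.5  0.2 -0.6] M [-0.08  0.12  0.03] w 0.0871 j6 0.365
[-0.0011  0.0006  0.0005] [-0.003   0.0005  0.0022]
```

View pics/w1.png

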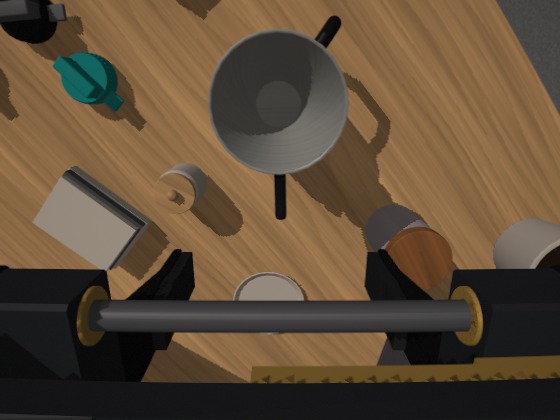

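The wrist picture shows the dripper's rim around (279,101). The ear runs straight down to (280,218), in line with the jaws' mid-plane. The carafe handle is at (328,30). I'll take numbers from the depth.

```bash
python3 - <<'E'
from fit import *
c=pickle.load(open("w1.pkl","rb"));P=cloud(c,*c["pose"])
for u,v in((280,185),(280,195),(280,205),(281,214),(336,24),(328,36),(320,44)): print(u,v,P[v,u].round(4))
Q=P.reshape(-1,3)
m=(Q[:,2]>.264)&(Q[:,2]<.278)&(np.hypot(Q[:,0]-.6217,Q[:,1]+.012)<.07);print(circ(Q[m,:2]),circ(Q[m,:2],.056),Q[m,2].max())
C=np.array([.6217,-.012]);r=np.hypot(*(Q[:,:2]-C).T)
e=Q[(Q[:,2]>.255)&(Q[:,2]<.27)&(r>.062)&(r<.1)];print(len(e),e.mean(0),[np.degrees(np.arctan2(*(e.mean(0)[:2]-C)[::-1]))])
v=np.linalg.svd(e[:,:2]-e[:,:2].mean(0))[2][0];print(np.degrees(np.arctan2(v[1],v[0])))
h=Q[(Q[:,2]>.135)&(Q[:,2]<.165)&(r>.08)&(r<.12)];d=h[:,:2]-C;print("handle",len(h),h.mean(0),np.degrees(np.arctan2(d[:,1].mean(),d[:,0].mean())))
E
```

```text
280 185 [ 0.5797 -0.0617  0.2651]
280 195 [ 0.574  -0.0687  0.2645]
280 205 [ 0.5684 -0.0756  0.2647]
281 214 [ 0.5639 -0.0825  0.265 ]
336 24 [0.7195 0.0154 0.1442]
328 36 [0.7034 0.0108 0.1555]
320 44 [0.6729 0.0049 0.2702]
(array([ 0.6199, -0.01  ,  0.0527]), 3508, 0.0024) (array([ 0.6191, -0.0109]), 3508, 0.0039) 0.2727050712155716
432 [ 0.57180121 -0.07241097  0.26366944] [np.float64(-129.55632925384603)]
-127.75560197506911
handle 382 [0.71101816 0.01524436 0.14881322] 16.963066776892514
```

```bash
python3 -m inch '[[[0.03,0.0005,0.0005,-0.003,0,0.002],[0.065,0.0005,0.0005,-0.003,0,0.002],[0.1,0.0005,0.0005,-0.003,0,0.002],[0.13,0.0005,0.0005,-0.003,0,0.002],[0.15,0.0005,0.0005,-0.003,0,0.002],[0.163,0.0005,0.0005,-0.003,0,0.002],[0.171,0.0005,0.0005,-0.003,0,0.002],[0.171,0.0005,0.0005,-0.003,0,0.002],[0.171,0.0005,0.0005,-0.003,0,0.002]]]' 0
python3 go.py .5723 -.0722 .228 -39.0
python3 - <<'E'
from fit import *
from rig import bot
for n in ("wrist","scene"):
    c=bot.camera(n);cv2.imwrite(f"pics/{n}2.png",c["image"])
E
```

```text
time_s: 2.95
position: [0.5723, -0.0702, 0.2297]
tool_rot: [[0.002, 0.78, -0.626], [-0.001, -0.626, -0.78], [-1.0, 0.002, -0.0]]
contact_force: [-0.3, -0.2, 0.7]
gripper_width: 0.087
t 2.95 p [ 0.5723 -0.0702  0.2297] yaw -38.77 tilt [ 0.002  -0.0012] F [-0.3 -0.2  0.7] M [-0.1   0.08 -0.03] w 0.087 j6 0.362
[0.0017 0.0013 0.0016] [ 0.0039 -0.0003 -0.0024]
```

View pics/wrist2.png

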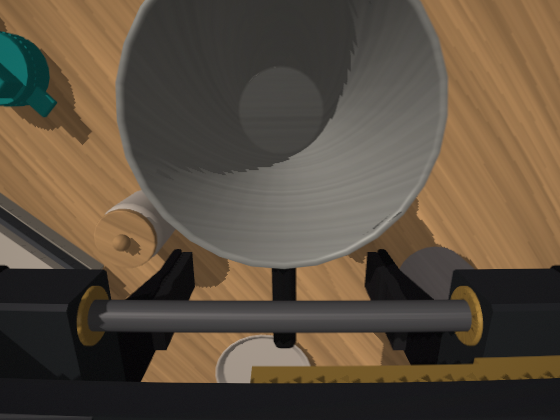

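```bash
python3 -m inch '[[[0.0015,0.0018,0.001,0.003,0,-0.002],[0.0015,0.0018,0.001,0.003,0,-0.002],[0.0015,0.0018,0.001,0.003,0,-0.002],[0.0015,0.0018,0.001,0.003,0,-0.002],[0.0015,0.0018,0.001,0.003,0,-0.002],[0.0015,0.0018,0.001,0.003,0,-0.002],[0.0015,0.0018,0.001,0.003,0,-0.002],[0.0015,0.0018,0.001,0.003,0,-0.002]]]' 1 60
python3 go.py .5723 -.0722 .228 -39.0
```

```text
time_s: 3.72
position: [0.573, -0.073, 0.2275]
tool_rot: [[-0.0, 0.777, -0.63], [0.0, -0.63, -0.777], [-1.0, -0.0, 0.0]]
contact_force: [0.7, -0.1, 0.1]
gripper_width: 0.0416
t 3.72 p [ 0.573  -0.073   0.2275] yaw -39.02 tilt [-0.0001  0.    ] F [ 0.7 -0.1  0.1] M [-0.13  0.06 -0.02] w 0.0416 j6 0.361
[-0.0005 -0.0011 -0.0002] [-0.0004  0.      0.0001]
```

Still closing.

```bash
python3 -m inch '[[[0,0,0,0,0,0],[0,0,0,0,0,0],[0,0,0,0,0,0],[0,0,0,0,0,0],[0,0,0,0,0,0],[0,0,0,0,0,0],[0,0,0,0,0,0]]]' 1 60
python3 go.py
```

```text
time_s: 4.3
position: [0.573, -0.0729, 0.2276]
tool_rot: [[-0.0, 0.777, -0.63], [0.0, -0.63, -0.777], [-1.0, -0.0, 0.0]]
contact_force: [-0.3, 0.1, -0.6]
gripper_width: 0.0097
t 4.3 p [ 0.573  -0.0729  0.2276] yaw -39.02 tilt [-0.0001  0.0001] F [-0.3  0.1 -0.6] M [-0.07  0.2  -0.03] w 0.0097 j6 0.361
```

```bash
python3 -m inch '[[[0,0,0,0,0,0],[-0.002,0,0,0,0,0],[-0.006,0,0,0,0,0],[-0.012,0,0,0,0,0],[-0.022,0,0,0,0,0],[-0.035,0,0,0,0,0],[-0.05,0,0,0,0,0],[-0.06,0,0,0,0,0],[-0.06,0,0,0,0,0]]]' 1 60
python3 go.py
python3 - <<'E'
from fit import *
from rig import bot
for n in ("side","scene"):
    c=bot.camera(n);cv2.imwrite(f"pics/{n}3.png",cv2.resize(c["image"][130:330,200:460],None,fx=3,fy=3));pickle.dump(c,open(n+"3.pkl","wb"))
E
```

```text
time_s: 5.05
position: [0.5748, -0.0735, 0.2909]
tool_rot: [[0.006, 0.777, -0.63], [-0.002, -0.63, -0.777], [-1.0, 0.006, -0.002]]
contact_force: [1.0, -0.2, -1.6]
gripper_width: 0.0094
t 5.05 p [ 0.5748 -0.0735  0.2909] yaw -39.02 tilt [ 0.0062 -0.002 ] F [ 1.  -0.2 -1.6] M [-0.25  0.17 -0.  ] w 0.0094 j6 0.361
```

View pics/side3.png

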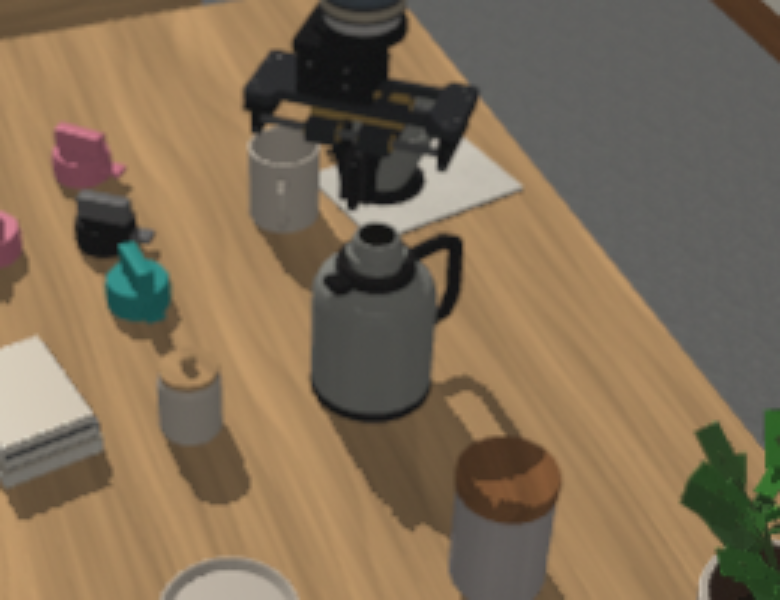

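View pics/scene3.png

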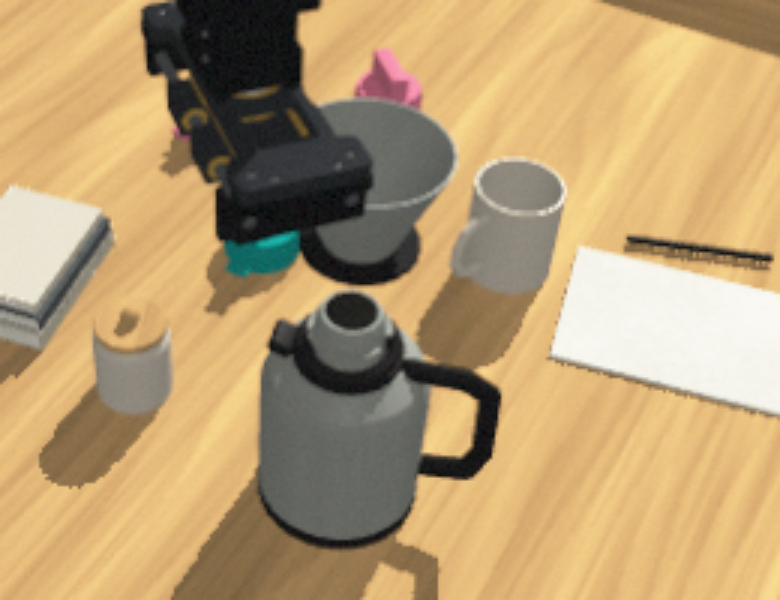

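```bash
python3 - <<'E'
from fit import *
for n in("scene","side"):
    P=cloud(pickle.load(open(n+"3.pkl","rb"))).reshape(-1,3)
    r=np.hypot(P[:,0]-.622,P[:,1]+.0105)
    m=(P[:,2]>.162)&(P[:,2]<.183)&(r<.035);
    print(n,"neck",circ(P[m,:2],.027),circ(P[m,:2]))
    m=(P[:,2]>.186)&(P[:,2]<.2)&(r<.035);print(" rim",circ(P[m,:2]),P[m].mean(0),P[m,2].max())
    m=(P[:,2]>.01)&(P[:,2]<.11)&(r<.075);print(" body",circ(P[m,:2],.062))
    d=P[:,:2]-[.622,-.0105];a=np.degrees(np.arctan2(d[:,1],d[:,0]))
    m=(P[:,2]>.12)&(P[:,2]<.16)&(r>.085)&(r<.125)&(abs(a)<40);v=P[m];print(" handle",m.sum(),v.mean(0),np.percentile(a[m],[5,50,95]))
    # dripper rim
    rr=np.hypot(P[:,0]-.6235,P[:,1]+.0125)
    m=(P[:,2]>.31)&(P[:,2]<.35)&(rr<.062)&(rr>.04); g=P[m]
    # foot: underside ring edge
    m2=(P[:,2]>.245)&(P[:,2]<.268)&(rr<.045); print(" foot",m2.sum(),circ(P[m2,:2],.04),P[m2].mean(0),np.percentile(P[m2,2],[5,95]))
    if m2.sum()>10:
        f=P[m2&(rr>.02)];A=np.c_[f[:,:2]-f[:,:2].mean(0),np.ones(len(f))];print(" foot plane",np.linalg.lstsq(A,f[:,2],rcond=None)[0])
E
```

```text
scene neck (array([ 0.6226, -0.011 ]), 289, 0.0038) (array([ 0.6214, -0.0081,  0.03  ]), 289, 0.0034)
 rim (array([ 0.6239, -0.0148,  0.017 ]), 329, 0.0055) [ 0.62427812 -0.01572228  0.19232744] 0.1963650310696274
 body (array([ 0.6215, -0.0111]), 1540, 0.0017)
 handle 124 [0.71738503 0.01121485 0.1404506 ] [10.38826689 12.20653635 16.78195618]
 foot 429 (array([ 0.6191, -0.004 ]), 429, 0.0058) [ 0.63308256 -0.02993707  0.25950837] [0.25666468 0.2629593 ]
 foot plane [-0.00705158  0.01575875  0.25950837]
side neck (array([ 0.622 , -0.0113]), 144, 0.0038) (array([ 0.6244, -0.0069,  0.0313]), 144, 0.0034)
 rim (array([ 0.621 , -0.0179,  0.0173]), 153, 0.0059) [ 0.62062983 -0.01796766  0.1925789 ] 0.1993777200506417
 body (array([ 0.6229, -0.0126]), 1019, 0.0022)
 handle 45 [0.71786282 0.00971212 0.13886298] [ 9.3413947  11.75746389 15.05302585]
 foot 115 (array([ 0.6219, -0.0073]), 115, 0.0055) [ 0.63394206 -0.03937662  0.26180471] [0.25794637 0.26577475]
 foot plane [-0.02672029  0.05654206  0.26180471]
```

```bash
python3 go.py .3212 -.2957 .292 -66
```

```text
t 5.15 p [ 0.5731 -0.0731  0.2881] yaw -39.02 tilt [ 0.0009 -0.0004] F [-0.2  0.3 -2.6] M [-0.22  0.21  0.04] w 0.0094 j6 0.361
[-0.004  -0.0556  0.3316] [ 0.471  -0.0005 -0.0009]
```

```bash
python3 -m inch '[[[-0.004,-0.001,0.006,0.005,0,0],[-0.004,-0.003,0.02,0.02,0,0],[-0.004,-0.007,0.042,0.05,0,0],[-0.004,-0.012,0.07,0.09,0,0],[-0.004,-0.017,0.1,0.14,0,0],[-0.004,-0.022,0.13,0.19,0,0],[-0.004,-0.027,0.16,0.235,0,0],[-0.004,-0.032,0.19,0.28,0,0],[-0.004,-0.037,0.22,0.325,0,0],[-0.004,-0.042,0.25,0.37,0,0],[-0.004,-0.047,0.28,0.41,0,0],[-0.004,-0.051,0.305,0.44,0,0],[-0.004,-0.054,0.322,0.46,0,0],[-0.004,-0.055,0.329,0.471,0,0],[-0.004,-0.0556,0.3316,0.471,0,0],[-0.004,-0.0556,0.3316,0.471,0,0],[-0.004,-0.0556,0.3316,0.471,0,0]]]' 1 60
python3 go.py .3212 -.2957 .06 -66
python3 - <<'E'
from fit import *
from rig import bot
for n in ("side","scene"):
    c=bot.camera(n);cv2.imwrite(f"pics/{n}4.png",c["image"]);pickle.dump(c,open(n+"4.pkl","wb"))
E
```

```text
time_s: 6.57
position: [0.3213, -0.295, 0.2914]
tool_rot: [[0.0, 0.407, -0.913], [0.001, -0.913, -0.407], [-1.0, -0.001, -0.0]]
contact_force: [0.2, 0.1, -2.3]
gripper_width: 0.0093
t 6.57 p [ 0.3213 -0.295   0.2914] yaw -65.98 tilt [0.0001 0.0008] F [ 0.2  0.1 -2.3] M [-0.07  0.28 -0.04] w 0.0093 j6 0.151
[0.2314 0.0008 0.0005] [ 0.0003 -0.0004  0.0007]
```

View pics/side4.png

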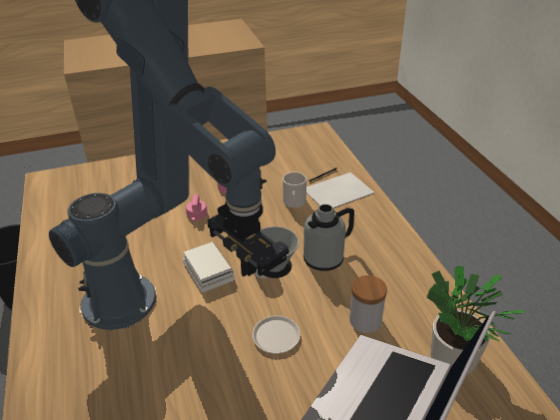

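View pics/scene4.png

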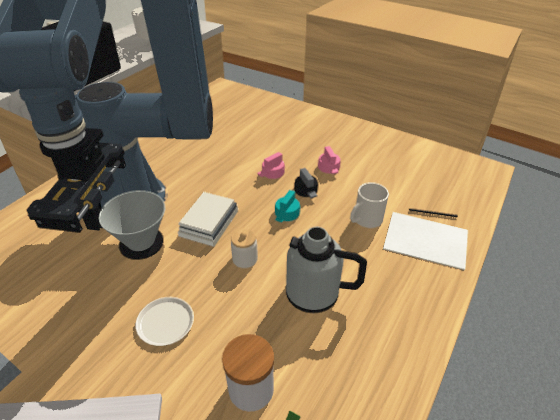

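```bash
python3 - <<'E'
from fit import *
for n in("scene","side"):
    c=pickle.load(open(n+"4.pkl","rb"));P=cloud(c).reshape(-1,3)
    m=(P[:,2]>.0095)&(P[:,2]<.016)&(np.hypot(P[:,0]-.391,P[:,1]+.263)<.075);print(n,"saucer",circ(P[m,:2],.063),circ(P[m,:2]))
    r=np.hypot(P[:,0]-.391,P[:,1]+.263)
    m=(P[:,2]>.255)&(P[:,2]<.27)&(r<.055);
    if m.sum()>10: print(" foot",m.sum(),circ(P[m,:2],.04),P[m].mean(0),np.percentile(P[m,2],[5,50,95]))
    m=(P[:,2]>.332)&(P[:,2]<.342)&(r<.075)
    if m.sum()>10: print(" rim",m.sum(),circ(P[m,:2],.056),circ(P[m,:2]),P[(r<.07)&(P[:,2]<.36)][:,2].max())
    r=np.hypot(P[:,0]-.42,P[:,1]-.306)
    b=P[(r<.06)&(P[:,2]>.055)&(P[:,2]<.068)];print(" bar",len(b),b.mean(0),cv2.minAreaRect((b[:,:2]*1000).astype(np.float32)))
    m=(r<.075)&(P[:,2]>.008)&(P[:,2]<.026)&(r>.043);print(" tab",m.sum(),P[m].mean(0) if m.sum() else"")
E
```

```text
scene saucer (array([ 0.3917, -0.2631]), 333, 0.0045) (array([ 0.3913, -0.2629,  0.0606]), 333, 0.0036)
 foot 583 (array([ 0.3864, -0.2583]), 583, 0.0077) [ 0.40754238 -0.27245962  0.26096159] [0.25780696 0.26039627 0.26805889]
 rim 302 (array([ 0.3934, -0.263 ]), 302, 0.0052) (array([ 0.3936, -0.2631,  0.0542]), 302, 0.0053) 0.34672155794719317
 bar 106 [0.42363025 0.30834875 0.06077629] ((421.5119323730469, 310.87518310546875), (20.52522850036621, 64.8158950805664), 54.21676254272461)
 tab 34 [0.46320345 0.28099084 0.02036193]
side saucer (array([ 0.3902, -0.2662]), 333, 0.0155) (array([ 0.391 , -0.2649,  0.0582]), 333, 0.0132)
 foot 214 (array([ 0.3909, -0.2561]), 214, 0.0055) [ 0.39743405 -0.28866003  0.26171489] [0.25796941 0.2616503  0.26548387]
 rim 109 (array([ 0.3902, -0.2658]), 109, 0.0021) (array([ 0.3931, -0.2649,  0.0536]), 109, 0.0018) 0.3379867223387073
 bar 2 [0.39558025 0.32013078 0.05992694] ((395.58026123046875, 320.1307678222656), (4.370838642120361, 0.0), -104.22525024414062)
 tab 2 [0.37347948 0.35739848 0.00909363]
```

```bash
python3 -m inch '[[[0.01,0,0,0,0,0],[0.035,0,0,0,0,0],[0.07,0,0,0,0,0],[0.105,0,0,0,0,0],[0.14,0,0,0,0,0],[0.17,0,0,0,0,0],[0.195,0,0,0,0,0],[0.215,0,0,0,0,0],[0.225,0,0,0,0,0],[0.23,0,0,0,0,0],[0.233,0,0,0,0,0],[0.236,0,0,0,0,0],[0.239,0,0,0,0,0],[0.241,0,0,0,0,0],[0.241,0,0,0,0,0],[0.241,0,0,0,0,0]]]' 1 60
python3 go.py .3212 -.2957 .041 -66
```

```text
time_s: 8.0
position: [0.3213, -0.2959, 0.0509]
tool_rot: [[0.001, 0.407, -0.914], [-0.001, -0.914, -0.407], [-1.0, 0.001, -0.0]]
contact_force: [-0.4, 0.0, -3.4]
gripper_width: 0.0094
t 8.0 p [ 0.3213 -0.2959  0.0509] yaw -66.01 tilt [ 0.0005 -0.0008] F [-0.4  0.  -3.4] M [-0.17  0.29 -0.02] w 0.0094 j6 0.151
[ 0.0099 -0.0002 -0.    ] [-0.0001 -0.0002 -0.0009]
```

```bash
python3 -m inch '[[[0.002,0,0,0,0,0],[0.004,0,0,0,0,0],[0.005,0,0,0,0,0],[0.006,0,0,0,0,0],[0.007,0,0,0,0,0],[0.008,0,0,0,0,0],[0.009,0,0,0,0,0]]]' 1 60
python3 go.py .3212 -.2957 .041 -66
```

```text
time_s: 8.58
position: [0.3211, -0.2957, 0.0414]
tool_rot: [[-0.0, 0.407, -0.914], [0.0, -0.914, -0.407], [-1.0, -0.0, -0.0]]
contact_force: [0.1, 0.2, -1.8]
gripper_width: 0.0092
t 8.58 p [ 0.3211 -0.2957  0.0414] yaw -66.01 tilt [-0.  0.] F [ 0.1  0.2 -1.8] M [-0.21  0.25  0.03] w 0.0092 j6 0.151
[ 0.0004  0.0001 -0.0001] [-0.0002 -0.      0.    ]
```

```bash
python3 -m inch '[[[0.0005,0,0,0,0,0],[0.001,0,0,0,0,0],[0.0015,0,0,0,0,0],[0.002,0,0,0,0,0],[0.002,0,0,0,0,0]]]' 1 60
python3 go.py .3212 -.2957 .041 -66
```

```text
time_s: 9.0
position: [0.3209, -0.2958, 0.0403]
tool_rot: [[0.0, 0.407, -0.914], [-0.001, -0.914, -0.407], [-1.0, 0.0, 0.0]]
contact_force: [-3.0, -1.1, 7.1]
gripper_width: 0.0094
t 9.0 p [ 0.3209 -0.2958  0.0403] yaw -66.0 tilt [ 0.     -0.0005] F [-3.  -1.1  7.1] M [-0.02  0.53 -0.01] w 0.0094 j6 0.151
[-0.0007  0.0001 -0.0003] [ 0.      0.0002 -0.0005]
```

```bash
python3 -m inch '[[[-0.0007,0,0,0,0,0],[-0.0007,0,0,0,0,0],[-0.0007,0,0,0,0,0],[-0.0007,0,0,0,0,0],[-0.0007,0,0,0,0,0],[-0.0007,0,0,0,0,0]]]' 0.5 20
python3 go.py .3212 -.2957 .041 -66
python3 - <<'E'
from fit import *
from rig import bot
c=bot.camera("scene");cv2.imwrite(f"pics/scene5.png",cv2.resize(c["image"][160:380,20:280],None,fx=2.7,fy=2.7))
E
```

```text
time_s: 9.5
position: [0.3212, -0.2956, 0.0402]
tool_rot: [[-0.0, 0.407, -0.914], [0.0, -0.914, -0.407], [-1.0, -0.0, 0.0]]
contact_force: [0.0, 0.2, -0.2]
gripper_width: 0.0398
t 9.5 p [ 0.3212 -0.2956  0.0402] yaw -66.0 tilt [-0.  0.] F [ 0.   0.2 -0.2] M [-0.11  0.14 -0.03] w 0.0398 j6 0.151
[-0.0008  0.0001 -0.    ] [-0.  0.  0.]
```

View pics/scene5.png

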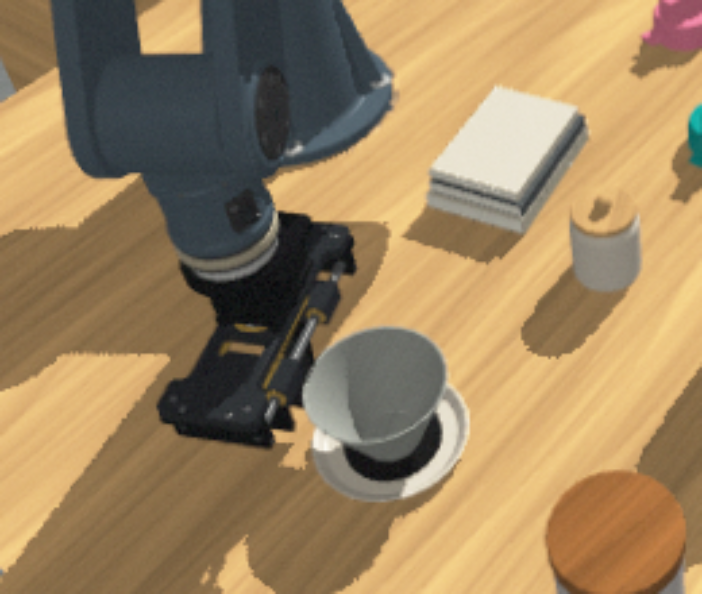

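```bash
python3 -m inch '[[[-0.008,0,0,0,0,0],[-0.025,0,0,0,0,0],[-0.055,0,0,0,0,0],[-0.09,0,0,0,0,0],[-0.13,0,0,0,0,0],[-0.17,0,0,0,0,0],[-0.21,0,0,0,0,0],[-0.24,0,0,0,0,0]]]' 0.5 20
python3 go.py .43 .0 .29 -6;python3 go.py .40 .285 .29 54
```

```text
time_s: 10.22
position: [0.3213, -0.2957, 0.2842]
tool_rot: [[0.002, 0.407, -0.914], [-0.004, -0.914, -0.407], [-1.0, 0.004, -0.001]]
contact_force: [-0.1, -1.0, -0.2]
gripper_width: 0.0436
t 10.22 p [ 0.3213 -0.2957  0.2842] yaw -66.0 tilt [ 0.0023 -0.0035] F [-0.1 -1.  -0.2] M [-0.11  0.11 -0.01] w 0.0436 j6 0.151
[-0.0066 -0.2259 -0.2196] [-1.0471  0.0016 -0.0041]
t 10.22 p [ 0.3213 -0.2957  0.2842] yaw -66.0 tilt [ 0.0023 -0.0035] F [-0.1 -1.  -0.2] M [-0.11  0.11 -0.01] w 0.0436 j6 0.151
[-0.0077 -0.4984 -0.3082] [-2.0943  0.004  -0.0032]
```

```bash
python3 -m inch '[[[-0.007,-0.01,-0.01,-0.05,0,0],[-0.007,-0.226,-0.22,-1.047,0,0],[-0.007,-0.226,-0.22,-1.047,0,0],[-0.007,-0.226,-0.22,-1.047,0,0],[-0.007,-0.226,-0.22,-1.047,0,0],[-0.007,-0.226,-0.22,-1.047,0,0],[-0.007,-0.226,-0.22,-1.047,0,0],[-0.007,-0.226,-0.22,-1.047,0,0],[-0.007,-0.226,-0.22,-1.047,0,0],[-0.007,-0.49,-0.32,-2.09,0,0],[-0.007,-0.49,-0.32,-2.09,0,0],[-0.007,-0.49,-0.32,-2.09,0,0],[-0.007,-0.49,-0.32,-2.09,0,0],[-0.007,-0.49,-0.32,-2.09,0,0],[-0.007,-0.49,-0.32,-2.09,0,0],[-0.007,-0.49,-0.32,-2.09,0,0],[-0.007,-0.49,-0.32,-2.09,0,0],[-0.007,-0.49,-0.32,-2.09,0,0]]]' 0.5 20
python3 go.py .422 .308 .20 54
```

```text
time_s: 11.72
position: [0.413, 0.2841, 0.2875]
tool_rot: [[-0.0, 0.584, 0.812], [-0.0, 0.812, -0.584], [-1.0, -0.0, -0.0]]
contact_force: [-0.3, -0.4, -1.0]
gripper_width: 0.0432
t 11.72 p [0.413  0.2841 0.2875] yaw 54.28 tilt [-0.0003 -0.0001] F [-0.3 -0.4 -1. ] M [ 0.01  0.06 -0.04] w 0.0432 j6 -0.568
[ 0.0875  0.0247 -0.0066] [ 0.0049 -0.0002  0.0002]
```

```bash
python3 -m inch '[[[0.03,0.012,-0.003,0,0,0],[0.06,0.025,-0.007,0,0,0],[0.087,0.025,-0.007,0,0,0],[0.087,0.025,-0.007,0,0,0],[0.087,0.025,-0.007,0,0,0]]]' 0.5 20
python3 go.py .422 .308 .20 54
python3 - <<'E'
from fit import *
from rig import bot
s=bot.sense()
c=bot.camera("wrist");c["pose"]=(s["tool_rot"],s["position"]);pickle.dump(c,open("w6.pkl","wb"));cv2.imwrite("pics/w6.png",c["image"])
E
```

```text
time_s: 12.13
position: [0.422, 0.3059, 0.1996]
tool_rot: [[-0.004, 0.591, 0.807], [-0.002, 0.807, -0.591], [-1.0, -0.004, -0.002]]
contact_force: [-0.2, -0.2, 1.3]
gripper_width: 0.0434
t 12.13 p [0.422  0.3059 0.1996] yaw 53.76 tilt [-0.0037 -0.0017] F [-0.2 -0.2  1.3] M [ 0.01  0.03 -0.04] w 0.0434 j6 -0.525
[-0.0004  0.0017 -0.0012] [-0.0042 -0.002   0.0036]
```

View pics/w6.png

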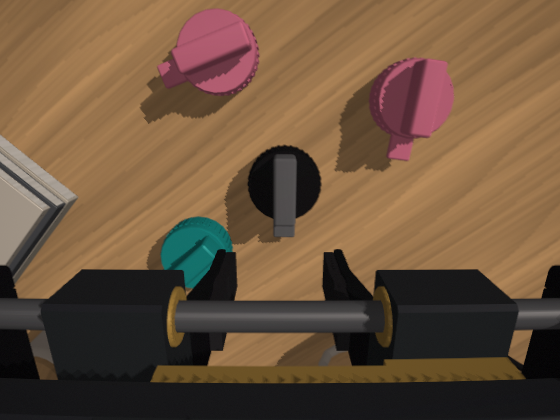

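The black lid is at (285,183). Its grey bar runs from (285,154) to (284,215) and the tab is at (284,229), pointing along +z of the tool, so the jaws are already square to the bar.

```bash
python3 - <<'E'
from fit import *
c=pickle.load(open("w6.pkl","rb"));P=cloud(c,*c["pose"]);Q=P[130:245,240:330].reshape(-1,3)
b=Q[(Q[:,2]>.054)&(Q[:,2]<.067)];print("bar",len(b),b.mean(0),np.percentile(b[:,2],[5,95]))
x=(b[:,:2]*1000).astype(np.float32);r=cv2.minAreaRect(x);print(r)
v=np.linalg.svd(b[:,:2]-b[:,:2].mean(0))[2][0];print(np.degrees(np.arctan2(v[1],v[0])))
d=Q[(Q[:,2]>.027)&(Q[:,2]<.04)];print("disc",len(d),cv2.minEnclosingCircle((d[:,:2]*1000).astype(np.float32)),d[:,2].mean())
t=Q[(Q[:,2]>.012)&(Q[:,2]<.026)];t=t[np.hypot(t[:,0]-.421,t[:,1]-.309)>.04];print("tab",len(t),t.mean(0))
E
```

```text
bar 1555 [0.41935372 0.31312878 0.06042086] [0.05854864 0.06181131]
((420.51580810546875, 312.5963134765625), (19.744657516479492, 61.50054168701172), 53.531402587890625)
-36.462885452196595
disc 2604 ((420.6924133300781, 312.38787841796875), 34.900123596191406) 0.033125600370474045
tab 236 [0.46113699 0.28206219 0.02013461]
```

```bash
python3 go.py .4205 .3125 .037 53.5
```

```text
t 12.18 p [0.4232 0.3063 0.201 ] yaw 53.74 tilt [-0.0003 -0.0002] F [-0.3  0.1  1. ] M [-0.03 -0.09  0.02] w 0.0435 j6 -0.526
[ 0.164   0.0034 -0.0058] [ 0.0043 -0.0001  0.0003]
```

```bash
python3 -m inch '[[[0.03,0.0034,-0.006,0.004,0,0],[0.065,0.0034,-0.006,0.004,0,0],[0.1,0.0034,-0.006,0.004,0,0],[0.125,0.0034,-0.006,0.004,0,0],[0.14,0.0034,-0.006,0.004,0,0],[0.152,0.0034,-0.006,0.004,0,0],[0.158,0.0034,-0.006,0.004,0,0],[0.162,0.0034,-0.006,0.004,0,0],[0.162,0.0034,-0.006,0.004,0,0],[0.162,0.0034,-0.006,0.004,0,0]]]' 0.5 20
python3 go.py .4205 .3125 .037 53.5
python3 - <<'E'
from fit import *
from rig import bot
c=bot.camera("wrist");cv2.imwrite("pics/w7.png",c["image"])
E
```

```text
time_s: 13.02
position: [0.4215, 0.3131, 0.0395]
tool_rot: [[0.002, 0.595, 0.804], [0.001, 0.804, -0.595], [-1.0, 0.002, 0.001]]
contact_force: [0.6, -0.4, 0.7]
gripper_width: 0.0435
t 13.02 p [0.4215 0.3131 0.0395] yaw 53.51 tilt [0.0022 0.001 ] F [ 0.6 -0.4  0.7] M [0.01 0.01 0.04] w 0.0435 j6 -0.508
[ 0.0025 -0.0011 -0.0004] [ 0.0001  0.0012 -0.0021]
```

View pics/w7.png

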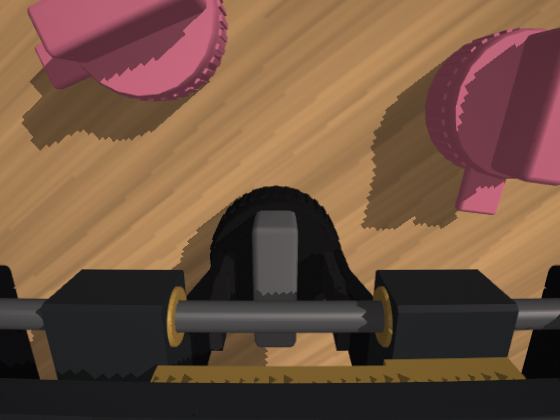

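```bash
python3 -m inch '[[[0.001,-0.0015,-0.0004,0,0,0],[0.001,-0.0015,-0.0004,0,0,0],[0.001,-0.0015,-0.0004,0,0,0],[0.001,-0.0015,-0.0004,0,0,0],[0.001,-0.0015,-0.0004,0,0,0],[0.001,-0.0015,-0.0004,0,0,0],[0.001,-0.0015,-0.0004,0,0,0],[0.001,-0.0015,-0.0004,0,0,0]]]' 1 45
python3 go.py .4205 .3125 .037 53.5
```

```text
time_s: 13.73
position: [0.4194, 0.3118, 0.0374]
tool_rot: [[0.0, 0.595, 0.804], [0.0, 0.804, -0.595], [-1.0, 0.0, 0.0]]
contact_force: [-1.6, -0.1, 3.1]
gripper_width: 0.0197
t 13.73 p [0.4194 0.3118 0.0374] yaw 53.51 tilt [0.0002 0.0001] F [-1.6 -0.1  3.1] M [-0.01  0.08  0.06] w 0.0197 j6 -0.509
[0.0004 0.0012 0.0005] [ 0.0002  0.0001 -0.0002]
```

```bash
python3 -m inch '[[[-0.003,0,0,0,0,0],[-0.012,0,0,0,0,0],[-0.03,0,0,0,0,0],[-0.06,0,0,0,0,0],[-0.095,0,0,0,0,0],[-0.13,0,0,0,0,0],[-0.165,0,0,0,0,0],[-0.2,0,0,0,0,0],[-0.23,0,0,0,0,0],[-0.245,0,0,0,0,0],[-0.25,0,0,0,0,0],[-0.25,0,0,0,0,0]]]' 1 45
python3 go.py .622 -.0115 .27 105.3
```

```text
time_s: 14.73
position: [0.4195, 0.3119, 0.2888]
tool_rot: [[0.003, 0.595, 0.804], [0.001, 0.804, -0.595], [-1.0, 0.003, 0.002]]
contact_force: [1.3, 0.2, -2.5]
gripper_width: 0.0193
t 14.73 p [0.4195 0.3119 0.2888] yaw 53.52 tilt [0.0028 0.0013] F [ 1.3  0.2 -2.5] M [-0.02 -0.02 -0.01] w 0.0193 j6 -0.509
[ 0.019  -0.1397  0.3551] [-0.9037  0.0027 -0.0018]
```

```bash
python3 -m inch '[[[0,-0.004,0.01,-0.03,0,0],[0,-0.013,0.033,-0.1,0,0],[0,-0.025,0.063,-0.18,0,0],[0,-0.037,0.095,-0.26,0,0],[0,-0.05,0.127,-0.34,0,0],[0,-0.063,0.16,-0.42,0,0],[0,-0.076,0.193,-0.5,0,0],[0,-0.089,0.226,-0.58,0,0],[0,-0.102,0.259,-0.66,0,0],[0,-0.114,0.29,-0.74,0,0],[0,-0.125,0.318,-0.81,0,0],[0,-0.133,0.338,-0.87,0,0],[0,-0.138,0.35,-0.904,0,0],[0,-0.1397,0.3551,-0.904,0,0],[0,-0.1397,0.3551,-0.904,0,0],[0,-0.1397,0.3551,-0.904,0,0]]]' 1 45
python3 go.py .622 -.0115 .27 105.3
python3 - <<'E'
from fit import *
from rig import bot
s=bot.sense()
for n in ("wrist","side","scene"):
    c=bot.camera(n);cv2.imwrite(f"pics/{n}8.png",c["image"] if n=="wrist" else cv2.resize(c["image"][130:330,200:460],None,fx=3,fy=3));c["pose"]=(s["tool_rot"],s["position"]);pickle.dump(c,open(n+"8.pkl","wb"))
E
```

```text
time_s: 16.07
position: [0.6205, -0.0111, 0.2857]
tool_rot: [[-0.004, -0.263, 0.965], [0.001, 0.965, 0.263], [-1.0, 0.002, -0.003]]
contact_force: [-0.3, 0.3, -1.4]
gripper_width: 0.0196
t 16.07 p [ 0.6205 -0.0111  0.2857] yaw 105.26 tilt [-0.0037  0.0013] F [-0.3  0.3 -1.4] M [ 0.07 -0.   -0.01] w 0.0196 j6 -2.035
[ 0.0157 -0.0008  0.0014] [-0.0007 -0.0032 -0.0022]
```

View pics/wrist8.png

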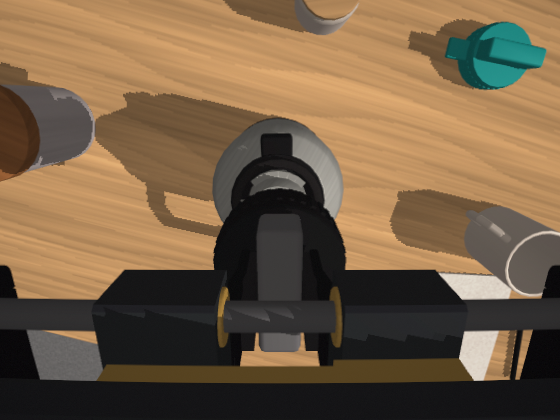

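View pics/scene8.png

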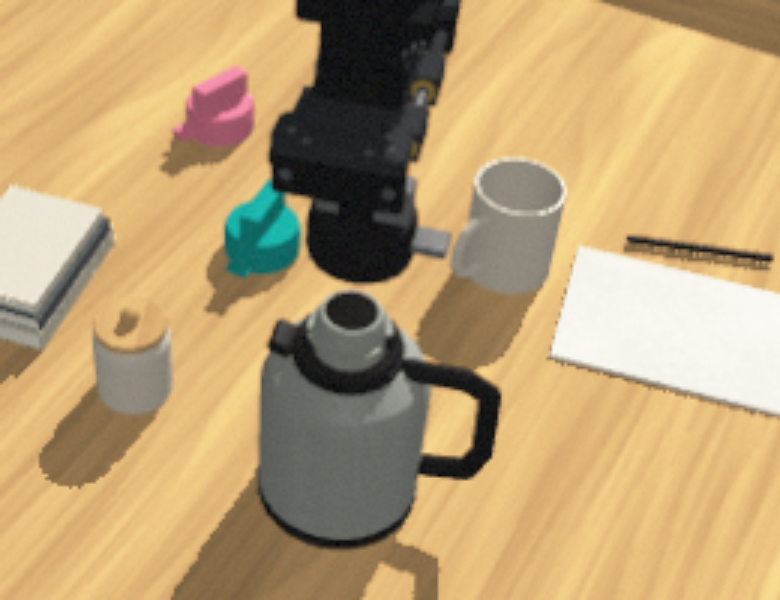

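View pics/side8.png

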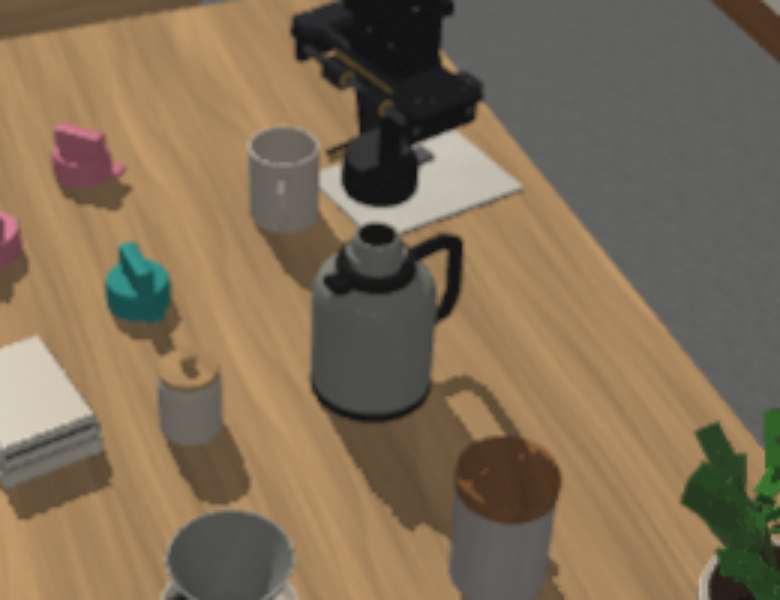

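```bash
python3 - <<'E'
from fit import *
for n in("scene","side"):
    P=cloud(pickle.load(open(n+"8.pkl","rb"))).reshape(-1,3)
    r=np.hypot(P[:,0]-.622,P[:,1]+.0115)
    for nm,z,R,rm in(("body",(.015,.11),.062,.072),("lid",(.252,.278),.035,.042),("neck",(.178,.184),.025,.032),("collar",(.148,.156),.04,.045)):
        m=(P[:,2]>z[0])&(P[:,2]<z[1])&(r<rm)
        print(n,nm,circ(P[m,:2],R),circ(P[m,:2]))
P=cloud(pickle.load(open("wrist8.pkl","rb")),*pickle.load(open("wrist8.pkl","rb"))["pose"])
Q=P.reshape(-1,3);r=np.hypot(Q[:,0]-.622,Q[:,1]+.0115)
m=(Q[:,2]>.13)&(Q[:,2]<.165)&(r>.036)&(r<.075);
I=pickle.load(open("wrist8.pkl","rb"))["image"].reshape(-1,3).max(1)
s=Q[m&(r>.044)&(I<60)];print("spout",len(s),s.mean(0),np.degrees(np.arctan2(s[:,1].mean()+.0115,s[:,0].mean()-.622))+180)
m=(Q[:,2]>.02)&(Q[:,2]<.12)&(r<.07);print("wrist body",circ(Q[m,:2],.062))
E
python3 go.py
```

```text
scene body (array([ 0.6215, -0.0111]), 1438, 0.0013) (array([ 0.6219, -0.0121,  0.061 ]), 1438, 0.0013)
scene lid (array([ 0.6234, -0.0088]), 385, 0.0013) (array([ 0.6227, -0.0073,  0.0365]), 385, 0.0012)
scene neck (array([ 0.6224, -0.0113]), 74, 0.0021) (array([ 0.6218, -0.0104,  0.0259]), 74, 0.0021)
scene collar (array([ 0.6227, -0.0123]), 191, 0.002) (array([ 0.6216, -0.0101,  0.042 ]), 191, 0.0018)
side body (array([ 0.6229, -0.0125]), 961, 0.0023) (array([ 0.6225, -0.0133,  0.0613]), 961, 0.0023)
side lid (array([ 0.624 , -0.0106]), 198, 0.0022) (array([ 0.6241, -0.0101,  0.0354]), 198, 0.0022)
side neck (array([ 0.6229, -0.0134]), 38, 0.0029) (array([ 0.6234, -0.0123,  0.0259]), 38, 0.0028)
side collar (array([ 0.6235, -0.0124]), 57, 0.0027) (array([ 0.624 , -0.0101,  0.0422]), 57, 0.0025)
spout 564 [ 0.57328192 -0.02541456  0.15834228] 15.94007388901602
wrist body (array([ 0.6208, -0.0111]), 310, 0.0001)
t 16.22 p [ 0.6209 -0.0104  0.2869] yaw 105.37 tilt [-0.0013  0.0005] F [-0.   0.4 -0.4] M [0.06 0.03 0.03] w 0.0198 j6 -2.036
```

```bash
python3 go.py .6200 -.0127 .222 105.5

```

```text
t 16.22 p [ 0.6209 -0.0104  0.2869] yaw 105.37 tilt [-0.0013  0.0005] F [-0.   0.4 -0.4] M [0.06 0.03 0.03] w 0.0198 j6 -2.036
[ 0.0649 -0.002  -0.0014] [-0.0023 -0.0011 -0.0009]
```

```bash
python3 -m inch '[[[0.005,-0.001,-0.0007,0,0,0],[0.015,-0.002,-0.0014,0,0,0],[0.028,-0.002,-0.0014,0,0,0],[0.04,-0.002,-0.0014,0,0,0],[0.05,-0.002,-0.0014,0,0,0],[0.055,-0.002,-0.0014,0,0,0],[0.059,-0.002,-0.0014,0,0,0],[0.062,-0.002,-0.0014,0,0,0],[0.064,-0.002,-0.0014,0,0,0],[0.064,-0.002,-0.0014,0,0,0]]]' 1 45
python3 go.py .6200 -.0127 .211 105.5
```

```text
time_s: 17.05
position: [0.621, -0.014, 0.2232]
tool_rot: [[0.0, -0.264, 0.965], [-0.0, 0.965, 0.264], [-1.0, -0.0, 0.0]]
contact_force: [0.4, 0.4, -1.4]
gripper_width: 0.0198
t 17.05 p [ 0.621  -0.014   0.2232] yaw 105.31 tilt [ 0. -0.] F [ 0.4  0.4 -1.4] M [0.01 0.03 0.02] w 0.0198 j6 -2.04
[ 0.0122  0.0015 -0.0006] [-0.0033  0.      0.    ]
```

```bash
python3 -m inch '[[[0.001,0.001,-0.0005,0,0,0],[0.003,0.001,-0.0005,0,0,0],[0.005,0.001,-0.0005,0,0,0],[0.007,0.001,-0.0005,0,0,0],[0.0085,0.001,-0.0005,0,0,0],[0.0095,0.001,-0.0005,0,0,0],[0.0095,0.001,-0.0005,0,0,0]]]' 1 45
python3 go.py .6200 -.0127 .211 105.5
```

```text
time_s: 17.63
position: [0.62, -0.0131, 0.2134]
tool_rot: [[-0.001, -0.264, 0.965], [0.0, 0.965, 0.264], [-1.0, 0.0, -0.001]]
contact_force: [-0.7, -0.9, -1.2]
gripper_width: 0.0195
t 17.63 p [ 0.62   -0.0131  0.2134] yaw 105.31 tilt [-0.0006  0.0001] F [-0.7 -0.9 -1.2] M [ 0.07  0.01 -0.06] w 0.0195 j6 -2.039
[0.0024 0.0004 0.0001] [-0.0033 -0.0005 -0.0003]
```

```bash
python3 -m inch '[[[0.0007,0,0,0,0,0],[0.0014,0,0,0,0,0],[0.002,0,0,0,0,0],[0.0025,0,0,0,0,0],[0.003,0,0,0,0,0],[0.003,0,0,0,0,0]]]' 1 45
python3 go.py .6200 -.0127 .211 105.5
```

```text
time_s: 18.13
position: [0.6202, -0.0132, 0.211]
tool_rot: [[0.0, -0.264, 0.965], [-0.0, 0.965, 0.264], [-1.0, -0.0, 0.0]]
contact_force: [-0.5, -0.2, 0.3]
gripper_width: 0.0197
t 18.13 p [ 0.6202 -0.0132  0.211 ] yaw 105.31 tilt [ 0.0001 -0.    ] F [-0.5 -0.2  0.3] M [0.07 0.07 0.  ] w 0.0197 j6 -2.039
[-0.      0.0005 -0.    ] [-0.0034  0.0001  0.0001]
```

```bash
python3 -m inch '[[[0.0005,0,0,0,0,0],[0.0008,0,0,0,0,0],[0.0008,0,0,0,0,0]]]' 1 45
python3 go.py .6200 -.0127 .211 105.5
python3 - <<'E'
from fit import *
from rig import bot
for n in ("side","scene"):
    c=bot.camera(n);cv2.imwrite(f"pics/{n}9.png",cv2.resize(c["image"][150:310,250:410],None,fx=3.7,fy=3.7,interpolation=cv2.INTER_CUBIC));pickle.dump(c,open(n+"9.pkl","wb"))
E
```

```text
time_s: 18.38
position: [0.6202, -0.0132, 0.2109]
tool_rot: [[0.001, -0.264, 0.964], [-0.0, 0.964, 0.264], [-1.0, -0.0, 0.001]]
contact_force: [-1.2, 1.1, 4.9]
gripper_width: 0.02
t 18.38 p [ 0.6202 -0.0132  0.2109] yaw 105.32 tilt [ 0.0006 -0.0002] F [-1.2  1.1  4.9] M [ 0.15  0.4  -0.02] w 0.02 j6 -2.039
[-0.0001  0.0005 -0.0001] [-0.0032  0.0006  0.0004]
```

View pics/scene9.png

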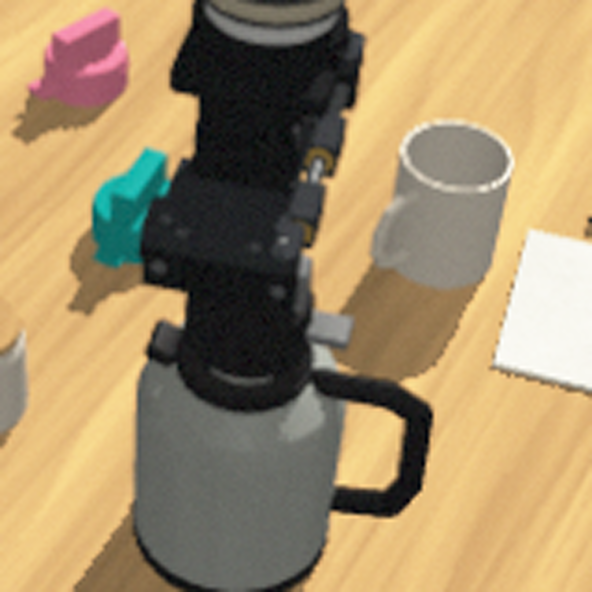

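View pics/side9.png

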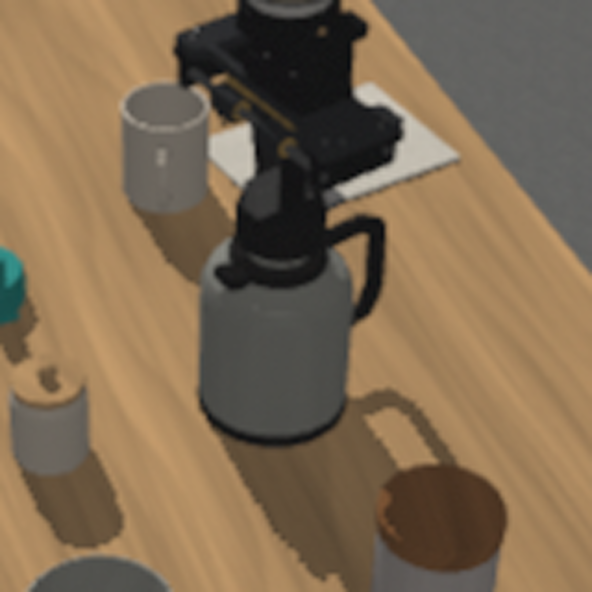

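```bash
python3 -m inch '[[[0,0,0,0,0,0],[0,0,0,0,0,0],[0,0,0,0,0,0],[0,0,0,0,0,0],[0,0,0,0,0,0],[-0.01,0,0,0,0,0],[-0.03,0,0,0,0,0],[-0.05,0,0,0,0,0],[-0.07,0,0,0.1,0,0],[-0.075,0,0,0.2,0,0],[-0.075,0,0,0.325,0,0],[-0.075,0,0,0.45,0,0],[-0.075,0,0,0.57,0,0],[-0.075,0,0,0.69,0,0],[-0.075,0,0,0.81,0,0],[-0.075,0,0,0.93,0,0],[-0.075,0,0,1.05,0,0],[-0.075,0,0,1.17,0,0],[-0.075,0,0,1.29,0,0],[-0.075,0,0,1.41,0,0]]]' 0.5 20
python3 go.py .6202 -.0132 .286 -74.7
```

```text
time_s: 20.15
position: [0.6203, -0.0132, 0.2858]
tool_rot: [[0.001, 0.912, 0.41], [-0.0, 0.41, -0.912], [-1.0, 0.001, 0.001]]
contact_force: [0.0, -0.3, 0.3]
gripper_width: 0.0433
t 20.15 p [ 0.6203 -0.0132  0.2858] yaw 24.18 tilt [ 0.0008 -0.0002] F [ 0.  -0.3  0.3] M [-0.04  0.04 -0.02] w 0.0433 j6 -0.623
[-0.0002 -0.0001 -0.0001] [ 1.7258e+00 -2.0000e-04 -9.0000e-04]
```

```bash
python3 -m inch '[[[0,0,0,0.12,0,0],[0,0,0,0.24,0,0],[0,0,0,0.36,0,0],[0,0,0,0.48,0,0],[0,0,0,0.6,0,0],[0,0,0,0.72,0,0],[0,0,0,0.84,0,0],[0,0,0,0.96,0,0],[0,0,0,1.08,0,0],[0,0,0,1.2,0,0],[0,0,0,1.32,0,0],[0,0,0,1.44,0,0],[0,0,0,1.56,0,0],[0,0,0,1.66,0,0],[0,0,0,1.72,0,0],[0,0,0,1.726,0,0],[0,0,0,1.726,0,0]]]' 0.5 20
python3 go.py .6202 -.0132 .286 -74.7
python3 - <<'E'
from fit import *
from rig import bot
s=bot.sense()
c=bot.camera("wrist");c["pose"]=(s["tool_rot"],s["position"]);pickle.dump(c,open("w10.pkl","wb"));cv2.imwrite("pics/w10.png",c["image"])
c=bot.camera("scene");cv2.imwrite("pics/scene10.png",cv2.resize(c["image"][150:310,250:410],None,fx=3.7,fy=3.7,interpolation=cv2.INTER_CUBIC))
E
```

```text
time_s: 21.57
position: [0.6203, -0.0132, 0.2856]
tool_rot: [[0.001, 0.271, -0.963], [-0.0, -0.963, -0.271], [-1.0, 0.0, -0.001]]
contact_force: [0.4, -0.5, -0.1]
gripper_width: 0.0436
t 21.57 p [ 0.6203 -0.0132  0.2856] yaw -74.29 tilt [ 0.0007 -0.0002] F [ 0.4 -0.5 -0.1] M [-0.09  0.19  0.02] w 0.0436 j6 1.096
[-0.0004 -0.      0.0001] [ 0.0071 -0.0007 -0.0004]
```

View pics/w10.png

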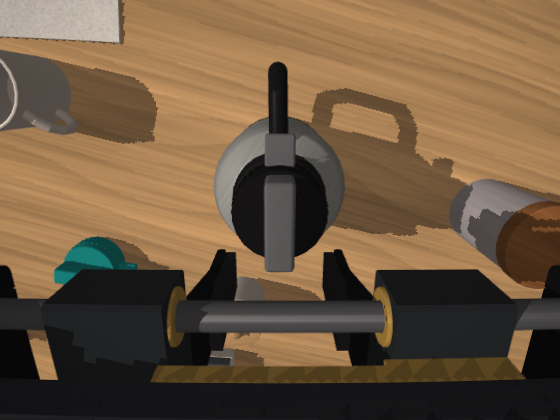

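View pics/scene10.png

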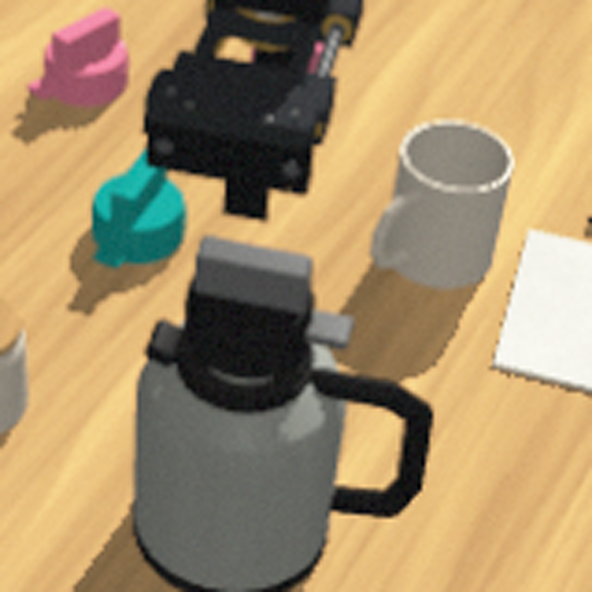

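The tab at (280,150) lies in line with the handle at (278,90). The lid is level and clear of the fingers.

```bash
python3 - <<'E'
from fit import *
c=pickle.load(open("w10.pkl","rb"));P=cloud(c,*c["pose"]);Q=P[100:280,210:350].reshape(-1,3)
b=Q[(Q[:,2]>.226)&(Q[:,2]<.242)];print("bar",len(b),b.mean(0),np.percentile(b[:,2],[5,95]),cv2.minAreaRect((b[:,:2]*1000).astype(np.float32)))
A=np.c_[b[:,:2]-b[:,:2].mean(0),np.ones(len(b))];print("slope",np.linalg.lstsq(A,b[:,2],rcond=None)[0])
d=Q[(Q[:,2]>.2)&(Q[:,2]<.213)];print("disc",len(d),cv2.minEnclosingCircle((d[:,:2]*1000).astype(np.float32)),d[:,2].mean())
h=P[60:130,262:298].reshape(-1,3);h=h[(h[:,2]>.12)&(h[:,2]<.162)&(h[:,0]>.69)];print("handle",h.mean(0))
E
```

```text
bar 2812 [ 0.62454477 -0.01103478  0.23384114] [0.23192781 0.23513893] ((622.31201171875, -11.62070083618164), (61.620872497558594, 20.055931091308594), 15.234663009643555)
slope [-0.0130418  -0.00360717  0.23384114]
disc 4441 ((621.8971557617188, -11.866023063659668), 35.10533905029297) 0.20656940881998506
handle [0.70791836 0.01381374 0.14957846]
```

```bash
python3 go.py .6211 -.0124 .212 -74.7
python3 -m inch '[[[0.01,0,-0.0008,0.007,0,0],[0.025,-0.0005,-0.0008,0.007,0,0],[0.04,-0.0005,-0.0008,0.007,0,0],[0.053,-0.0005,-0.0008,0.007,0,0],[0.062,-0.0005,-0.0008,0.007,0,0],[0.069,-0.0005,-0.0008,0.007,0,0],[0.073,-0.0005,-0.0008,0.007,0,0],[0.073,-0.0005,-0.0008,0.007,0,0]]]' 0.5 20
python3 go.py .6211 -.0124 .212 -74.7
```

```text
t 21.67 p [ 0.6202 -0.0132  0.2853] yaw -74.3 tilt [ 0.0004 -0.0001] F [-0.2  0.6  0.4] M [-0.09  0.18  0.03] w 0.0436 j6 1.096
[ 0.0733 -0.0005 -0.001 ] [ 0.007  -0.0003 -0.0002]
time_s: 22.33
position: [0.6204, -0.0124, 0.211]
tool_rot: [[-0.002, 0.263, -0.965], [0.0, -0.965, -0.263], [-1.0, -0.001, 0.001]]
contact_force: [-0.7, -0.4, 0.4]
gripper_width: 0.0435
t 22.33 p [ 0.6204 -0.0124  0.211 ] yaw -74.77 tilt [-0.0016  0.0003] F [-0.7 -0.4  0.4] M [-0.03  0.16  0.02] w 0.0435 j6 1.105
[-0.001   0.0002 -0.0007] [-0.0012  0.0015  0.0007]
```

Close on the bar gently first, then full grip.

```bash
python3 -m inch '[[[0,0,-0.0005,0,0,0],[0,0,-0.0005,0,0,0],[0,0,-0.0005,0,0,0],[0,0,-0.0005,0,0,0],[0,0,-0.0005,0,0,0],[0,0,-0.0005,0,0,0],[0,0,-0.0005,0,0,0]]]' 1 15
python3 go.py .6211 -.0124 .211 -74.7
```

```text
time_s: 22.92
position: [0.6216, -0.0124, 0.2125]
tool_rot: [[0.001, 0.263, -0.965], [-0.0, -0.965, -0.263], [-1.0, 0.0, -0.001]]
contact_force: [-0.5, -0.1, 2.3]
gripper_width: 0.0197
t 22.92 p [ 0.6216 -0.0124  0.2125] yaw -74.77 tilt [ 0.001  -0.0002] F [-0.5 -0.1  2.3] M [-0.02  0.2   0.  ] w 0.0197 j6 1.106
[ 0.0015 -0.0001  0.0005] [-0.0013 -0.0009 -0.0005]
```

```bash
python3 -m inch '[[[0,0,0,0,0,0],[0,0,0,0,0,0],[0,0,0,0,0,0]]]' 1 55
python3 go.py .6211 -.0124 .211 -74.7
```

```text
time_s: 23.17
position: [0.6216, -0.0124, 0.2125]
tool_rot: [[0.001, 0.263, -0.965], [-0.0, -0.965, -0.263], [-1.0, 0.0, -0.001]]
contact_force: [-0.9, 0.0, 4.0]
gripper_width: 0.0196
t 23.17 p [ 0.6216 -0.0124  0.2125] yaw -74.77 tilt [ 0.001  -0.0002] F [-0.9  0.   4. ] M [-0.    0.19 -0.08] w 0.0196 j6 1.106
[ 0.0015 -0.0001  0.0005] [-0.0013 -0.0009 -0.0004]
```

```bash
python3 -m inch '[[[0,0,0,-0.04,0,0],[0,0,0,-0.1,0,0],[0,0,0,-0.17,0,0],[0,0,0,-0.24,0,0],[0,0,0,-0.31,0,0],[0,0,0,-0.38,0,0],[0,0,0,-0.45,0,0],[0,0,0,-0.52,0,0],[0,0,0,-0.58,0,0],[0,0,0,-0.6,0,0]]]' 1 55
python3 go.py .6211 -.0124 .211 -14.7
```

```text
time_s: 24.0
position: [0.6216, -0.0121, 0.2125]
tool_rot: [[0.001, 0.763, -0.647], [0.0, -0.647, -0.763], [-1.0, 0.001, -0.001]]
contact_force: [0.5, 1.1, 3.5]
gripper_width: 0.0197
t 24.0 p [ 0.6216 -0.0121  0.2125] yaw -40.3 tilt [0.0011 0.0004] F [0.5 1.1 3.5] M [ 0.09  0.2  -0.06] w 0.0197 j6 0.504
[ 0.0015 -0.0002  0.0006] [-0.4468 -0.0008 -0.0008]
```

```bash
python3 -m inch '[[[0,0,0,-0.06,0,0],[0,0,0,-0.12,0,0],[0,0,0,-0.18,0,0],[0,0,0,-0.24,0,0],[0,0,0,-0.3,0,0],[0,0,0,-0.36,0,0],[0,0,0,-0.42,0,0],[0,0,0,-0.447,0,0],[0,0,0,-0.447,0,0]]]' 1 55
python3 go.py .6211 -.0124 .211 -14.7
```

```text
time_s: 24.75
position: [0.6205, -0.0122, 0.2109]
tool_rot: [[-0.002, 0.967, -0.255], [0.0, -0.255, -0.967], [-1.0, -0.002, 0.0]]
contact_force: [0.4, 0.1, -1.4]
gripper_width: 0.0195
t 24.75 p [ 0.6205 -0.0122  0.2109] yaw -14.79 tilt [-0.0022  0.0003] F [ 0.4  0.1 -1.4] M [-0.09  0.12  0.03] w 0.0195 j6 0.059
[-0.0001  0.0006  0.    ] [-0.0016  0.0003  0.0022]
```

The support force has gone, so the lid is over the gaps. I'll lower it gently.

```bash
python3 -m inch '[[[0.001,0,0,0,0,0],[0.002,0,0,0,0,0],[0.003,0,0,0,0,0],[0.004,0,0,0,0,0],[0.005,0,0,0,0,0],[0.005,0,0,0,0,0]]]' 1 55
python3 go.py .6211 -.0124 .204 -14.7
```

```text
time_s: 25.25
position: [0.6211, -0.0123, 0.2067]
tool_rot: [[-0.001, 0.967, -0.255], [0.0, -0.255, -0.967], [-1.0, -0.001, 0.0]]
contact_force: [-0.1, 0.6, -1.4]
gripper_width: 0.0198
t 25.25 p [ 0.6211 -0.0123  0.2067] yaw -14.79 tilt [-0.0006  0.0001] F [-0.1  0.6 -1.4] M [-0.11  0.07  0.03] w 0.0198 j6 0.059
[0.0027 0.     0.0001] [-0.0016  0.      0.0006]
```

```bash
python3 -m inch '[[[0.0008,0,0,0,0,0],[0.0015,0,0,0,0,0],[0.002,0,0,0,0,0],[0.0025,0,0,0,0,0],[0.003,0,0,0,0,0],[0.003,0,0,0,0,0]]]' 1 55
python3 go.py .6211 -.0124 .204 -14.7
```

```text
time_s: 25.75
position: [0.6213, -0.0124, 0.2043]
tool_rot: [[0.0, 0.967, -0.255], [-0.0, -0.255, -0.967], [-1.0, 0.0, -0.0]]
contact_force: [-1.0, 0.0, 0.6]
gripper_width: 0.0195
t 25.75 p [ 0.6213 -0.0124  0.2043] yaw -14.78 tilt [ 0.0002 -0.    ] F [-1.   0.   0.6] M [-0.02  0.23  0.07] w 0.0195 j6 0.059
[ 0.0003 -0.0002  0.0001] [-0.0014 -0.     -0.0002]
```

```bash
python3 -m inch '[[[0,0,0,0.05,0,0],[0,0,0,0.1,0,0],[0,0,0,0.15,0,0],[0,0,0,0.2,0,0],[0.0001,0,0,0.25,0,0],[0.0003,0,0,0.3,0,0],[0.0004,0,0,0.34,0,0],[0.0004,0,0,0.34,0,0]]]' 1 55
python3 go.py .6211 -.0124 .204 -74.7
```

```text
time_s: 26.42
position: [0.6215, -0.0126, 0.2042]
tool_rot: [[0.001, 0.826, -0.564], [-0.001, -0.564, -0.826], [-1.0, 0.001, -0.0]]
contact_force: [-0.7, 0.8, 0.9]
gripper_width: 0.0195
t 26.42 p [ 0.6215 -0.0126  0.2042] yaw -34.3 tilt [ 0.0008 -0.0005] F [-0.7  0.8  0.9] M [-0.09  0.18  0.01] w 0.0195 j6 0.399
[ 0.0002 -0.0004  0.0001] [ 7.051e-01 -4.000e-04 -9.000e-04]
```

```bash
python3 -m inch '[[[0.0002,0,0,0.05,0,0],[0.0003,0,0,0.1,0,0],[0.0005,0,0,0.15,0,0],[0.0006,0,0,0.2,0,0],[0.0008,0,0,0.25,0,0],[0.0009,0,0,0.3,0,0],[0.0011,0,0,0.35,0,0],[0.0012,0,0,0.4,0,0],[0.0013,0,0,0.445,0,0],[0.0013,0,0,0.445,0,0]]]' 1 55
python3 go.py .6211 -.0124 .2025 -74.7
```

```text
time_s: 27.25
position: [0.6214, -0.0124, 0.2025]
tool_rot: [[0.001, 0.504, -0.864], [-0.0, -0.864, -0.504], [-1.0, 0.0, -0.0]]
contact_force: [0.4, -0.1, 1.4]
gripper_width: 0.0196
t 27.25 p [ 0.6214 -0.0124  0.2025] yaw -59.74 tilt [ 0.0005 -0.0001] F [ 0.4 -0.1  1.4] M [-0.07  0.27 -0.07] w 0.0196 j6 0.843
[ 0.     -0.0001  0.0003] [ 0.2611 -0.0004 -0.0003]
```

```bash
python3 -m inch '[[[0,0,0,0.05,0,0],[0,0,0,0.1,0,0],[0,0,0,0.15,0,0],[0,0,0,0.19,0,0],[0.0001,0,0,0.22,0,0],[0.0001,0,0,0.22,0,0],[0.0001,0,0,0.22,0,0]]]' 1 55
python3 go.py .6211 -.0124 .2025 -74.7
```

```text
time_s: 27.83
position: [0.6215, -0.0123, 0.2024]
tool_rot: [[0.001, 0.305, -0.952], [0.0, -0.952, -0.305], [-1.0, -0.0, -0.001]]
contact_force: [0.2, 0.4, 1.4]
gripper_width: 0.0196
t 27.83 p [ 0.6215 -0.0123  0.2024] yaw -72.26 tilt [0.0006 0.0002] F [0.2 0.4 1.4] M [ 0.07  0.19 -0.01] w 0.0196 j6 1.062
[-0.0001  0.      0.0004] [ 0.0425 -0.0007  0.    ]
```

```bash
python3 -m inch '[[[0,0,0,0.015,0,0],[0,0,0,0.03,0,0],[0,0,0,0.042,0,0],[0,0,0,0.042,0,0],[0,0,0,0.042,0,0]]]' 1 55
python3 go.py .6211 -.0124 .2025 -74.7
```

```text
time_s: 28.25
position: [0.6214, -0.0123, 0.2024]
tool_rot: [[0.0, 0.263, -0.965], [0.0, -0.965, -0.263], [-1.0, 0.0, -0.0]]
contact_force: [0.1, 1.2, 1.8]
gripper_width: 0.0195
t 28.25 p [ 0.6214 -0.0123  0.2024] yaw -74.76 tilt [0.0004 0.    ] F [0.1 1.2 1.8] M [0.14 0.19 0.15] w 0.0195 j6 1.105
[-0.0001  0.      0.0003] [-0.001  -0.0004 -0.0001]
```

```bash
python3 -m inch '[[[0,0,0,0.01,0,0],[0,0,0,0.02,0,0],[0,0,0,0.02,0,0],[0,0,0,0.02,0,0]]]' 1 55
python3 go.py .6211 -.0124 .2025 -74.7
```

```text
time_s: 28.58
position: [0.6213, -0.0124, 0.2024]
tool_rot: [[0.0, 0.244, -0.97], [-0.0, -0.97, -0.244], [-1.0, 0.0, -0.0]]
contact_force: [-0.1, 0.2, 2.9]
gripper_width: 0.0195
t 28.58 p [ 0.6213 -0.0124  0.2024] yaw -75.9 tilt [ 0.0002 -0.0002] F [-0.1  0.2  2.9] M [0.05 0.21 0.36] w 0.0195 j6 1.125
[-0.0001 -0.      0.0002] [-0.0209 -0.0002 -0.0003]
```

```bash
python3 -m inch '[[[0,0,0,-0.01,0,0],[0,0,0,-0.015,0,0],[0,0,0,-0.015,0,0]]]' 1 55
python3 go.py
python3 -m inch '[[[0,0,0,0,0,0],[0,0,0,0,0,0],[0,0,0,0,0,0],[0,0,0,0,0,0],[0,0,0,0,0,0],[-0.01,0,0,0,0,0],[-0.03,0,0,0,0,0],[-0.055,0,0,0,0,0],[-0.075,0,0,0,0,0],[-0.083,0,0,0,0,0],[-0.083,0,0,0,0,0],[-0.083,0,0,0,0,0]]]' 0.5 20
python3 go.py
python3 - <<'E'
from fit import *
from rig import bot
s=bot.sense()
c=bot.camera("wrist");c["pose"]=(s["tool_rot"],s["position"]);pickle.dump(c,open("w11.pkl","wb"));cv2.imwrite("pics/w11.png",c["image"])
for n in("scene","side"):
  c=bot.camera(n);pickle.dump(c,open(n+"11.pkl","wb"));cv2.imwrite(f"pics/{n}11.png",cv2.resize(c["image"][150:310,250:410],None,fx=3.7,fy=3.7,interpolation=cv2.INTER_CUBIC))
c=pickle.load(open("w11.pkl","rb"));P=cloud(c,*c["pose"]);Q=P[100:280,210:350].reshape(-1,3)
b=Q[(Q[:,2]>.216)&(Q[:,2]<.232)];print("bar",len(b),b.mean(0),cv2.minAreaRect((b[:,:2]*1000).astype(np.float32)))
A=np.c_[b[:,:2]-b[:,:2].mean(0),np.ones(len(b))];print("slope",np.linalg.lstsq(A,b[:,2],rcond=None)[0])
d=Q[(Q[:,2]>.19)&(Q[:,2]<.203)];print("disc",len(d),cv2.minEnclosingCircle((d[:,:2]*1000).astype(np.float32)),d[:,2].mean())
h=P[60:130,262:298].reshape(-1,3);h=h[(h[:,2]>.12)&(h[:,2]<.162)&(h[:,0]>.69)];print("handle",h.mean(0))
for n in("scene","side"):
    P=cloud(pickle.load(open(n+"11.pkl","rb"))).reshape(-1,3);r=np.hypot(P[:,0]-.622,P[:,1]+.0115)
    m=(P[:,2]>.015)&(P[:,2]<.11)&(r<.072);print(n,"body",circ(P[m,:2],.062))
    d=P[:,:2]-[.622,-.0105];a=np.degrees(np.arctan2(d[:,1],d[:,0]))
    m=(P[:,2]>.12)&(P[:,2]<.16)&(r>.085)&(r<.125)&(abs(a)<40);print(" handle",m.sum(),np.percentile(a[m],[5,50,95]))
    m=(P[:,2]>.0095)&(P[:,2]<.016)&(np.hypot(P[:,0]-.391,P[:,1]+.263)<.075);print(" saucer",circ(P[m,:2]))
    m=(P[:,2]>.078)&(P[:,2]<.09)&(np.hypot(P[:,0]-.391,P[:,1]+.263)<.07);print(" dripper rim",circ(P[m,:2]),P[m,2].mean())
E
```

```text
time_s: 28.83
position: [0.6213, -0.0123, 0.2023]
tool_rot: [[0.0, 0.257, -0.966], [0.0, -0.966, -0.257], [-1.0, -0.0, -0.0]]
contact_force: [-0.3, 0.6, 4.4]
gripper_width: 0.0191
t 28.83 p [ 0.6213 -0.0123  0.2023] yaw -75.09 tilt [0.0002 0.0002] F [-0.3  0.6  4.4] M [ 0.08  0.26 -0.  ] w 0.0191 j6 1.111
time_s: 29.83
position: [0.621, -0.0123, 0.2852]
tool_rot: [[0.0, 0.258, -0.966], [-0.0, -0.966, -0.258], [-1.0, 0.0, -0.0]]
contact_force: [-1.0, -0.5, -0.0]
gripper_width: 0.0436
t 29.83 p [ 0.621  -0.0123  0.2852] yaw -75.06 tilt [ 0.0002 -0.0001] F [-1.  -0.5 -0. ] M [-0.08  0.18 -0.02] w 0.0436 j6 1.111
bar 2581 [ 0.62382362 -0.01068239  0.22370614] ((622.01904296875, -11.160602569580078), (61.28057098388672, 20.050643920898438), 14.908122062683105)
slope [-0.00857924 -0.00464807  0.22370614]
disc 4134 ((621.571533203125, -11.291142463684082), 35.008140563964844) 0.19640260559338604
handle [0.70764758 0.01353453 0.14972207]
scene body (array([ 0.6214, -0.0111]), 1445, 0.0013)
 handle 123 [10.56369182 12.42202988 17.01689176]
 saucer (array([ 0.4128, -0.2716,  0.0369]), 553, 0.0163)
 dripper rim (array([ 0.3937, -0.2644,  0.0535]), 326, 0.0018) 0.08154591266765725
side body (array([ 0.623 , -0.0126]), 974, 0.0022)
 handle 47 [ 8.89322248 11.43161336 13.91963054]
 saucer (array([ 0.393 , -0.2756,  0.0334]), 341, 0.0154)
 dripper rim (array([ 0.3928, -0.2661,  0.0532]), 242, 0.0032) 0.08231297573743684
```

View pics/w11.png

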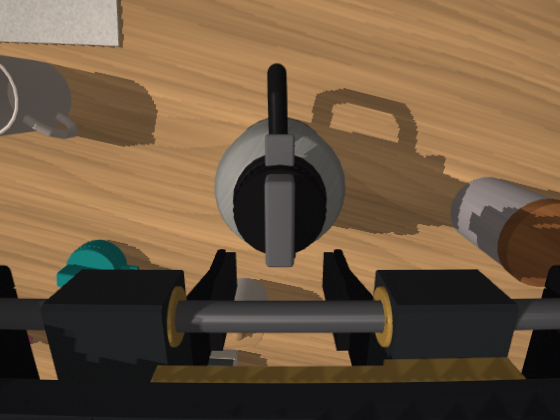

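View pics/scene11.png

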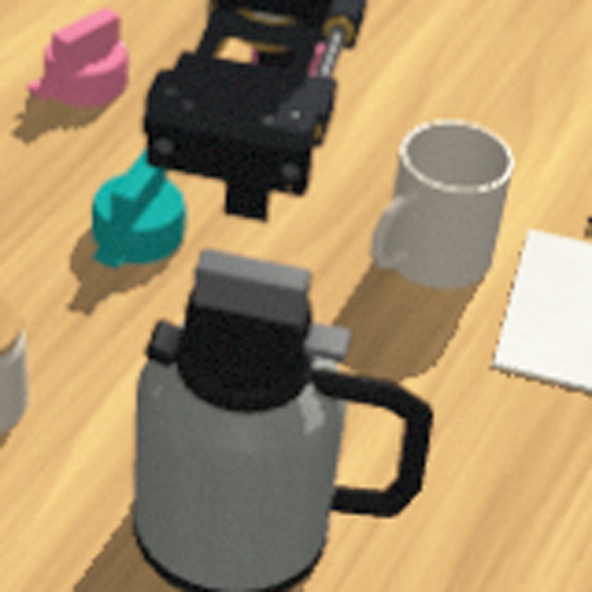

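```bash
python3 - <<'E'
from fit import *
a=pickle.load(open("side11.pkl","rb"))["image"];b=pickle.load(open("scene11.pkl","rb"))["image"]
cv2.imwrite("pics/fin.png",np.hstack([cv2.resize(a[280:400,200:420],None,fx=1.8,fy=1.8),cv2.resize(b[240:360,80:300],None,fx=1.8,fy=1.8)]))
E
```

```text
(no output)
```

View pics/fin.png

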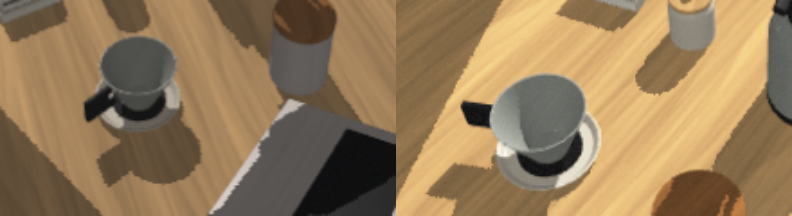

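The dripper stands upright on the saucer's floor, at left (139,80) and right (545,120). The lid is home, so I'm handing in.

```bash
python3 -c "
from rig import bot
print(bot.job_done())"
```

```text
the job is handed in; nothing more can be done
None
```

I finished the job and handed it in at about 30 s; no verdict was given.

**What I did**
- **Dripper:** I lifted it by its ear and stood it upright in the saucer.
- **Setting the lid:** I set the black lid level on the thread ridges with its tab over the handle. I then let go and took hold again half a turn round, because the last joint would have run out of range otherwise.
- **Screwing it on:** I turned the lid anticlockwise by 60°, where the support under it gave way, and lowered it 8 mm onto the seal. I then screwed it clockwise until the torque rose to 0.36 N m, which I took as the stop, and released it.

**Last checks**
- **Lid:** it is level and sits 10.1 mm below where it rested on the ridges; 10.2 mm was expected. Its bar is at 14.9°, and the handle is at about 15–16°.
- **Carafe:** it was measured within 1 mm of where it started, and its handle angle within about 1°.
- **Dripper:** it is upright, with its rim at about 82 mm, where 83 mm was expected.
- **Mug, canister and sugar jar:** I did not touch them, but I did not re-measure them at the end.
- **Fit that failed:** the last fit of the saucer's position was unusable because the dripper hid its rim. I judged that placing from the pictures and from the dripper's rim instead.
- **Camera disagreement:** the scene, side and wrist cameras differed by 1 to 3 mm on centres, about the stated calibration error.

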